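# Demagnetise a batch of inspected bearing caps and rollers

### The arm

A 6-joint arm with a two-finger parallel gripper is mounted at the origin on the work surface. World frame = base frame: x ahead of the robot, y to its left, z up, the work surface at z = 0. Lengths are in mm, angles in rad, forces in N, time in s.
With the tool pointing down it reaches from about 275 to 750 mm from the base axis. Payload 10.2 kg.
Tool frame: the origin (TCP) lies between the finger pads; the fingertips stand ctrl.tips_ahead ahead of it and the grasp point (between the pads) lies 8 mm behind it (ctrl.tips_ahead is the distance from the TCP to the fingertips, in mm); z points along the fingers, y is the direction in which the jaws open and shut (so a half turn about z gives the same grasp; the last joint's range is limited). The gripper opens to 85 mm and grips with 20 to 120 N. Pads are 22 mm wide; open, the fingers measure 114 mm over their backs; the gripper's body (76 mm by 85 mm) begins 54 mm behind the grasp point. The pads swing forward as they close: fully open they stand 13 mm farther back than shut.
Start: joints at [-1.428, 0.313, 1.498, -0, 1.331, -0.223], TCP at [187.778, -490.276, 242.294] pointing down, gripper open.
Joint ranges: [-2.94, 2.94], [-0.97, 2.17], [0.19, 2.56], [-1.23, 4.37], [0.02, 3.11], [-2.88, 2.88]. Speed limits (rad/s): [2.39, 2.39, 3.01, 3.14, 3.14, 3.14].

### API

Orientations are given as a unit quaternion [w, x, y, z].
In Python, from rig import ctrl gives the robot as it stands. The module is installed in compiled form; this text tells all that it offers.
- The arm moves only by the tool move_arm, never from a script. Its argument "motion" is a list of rows, each an object with "offset": the shift along the tool's x, y, z in m, a list of three; "angular": the turn, a rotation vector about the tool's x, y, z in degrees, a list of three; "jaw": the finger opening in m, from 0 to 0.0854. In form: [{"offset": [tx, ty, tz], "angular": [ax, ay, az], "jaw": jaw}, ...]. A call has 1 to 5 rows; each row is the pose to reach, as a shift and turn from the pose commanded when the call began, along the tool's axes at that moment; what a row does not reach only later rows make up. A row lasts 1/8 s, in which the tool goes at most 62.5 mm and 10.7 degrees, less where a joint would pass 70% of its speed; a pose out of reach is approached as far as the arm can. A call with a gripper value outside its range is refused whole. The fingers move at their own pace and stop on an object; "squeeze" is the grip in N (left out, the last holds). Time passes only in rows, so rows that repeat a pose let the fingers close. It gives the time, the measured TCP pose, the force and the opening at its end, in the units of the state.
- ctrl.sense(): the state, without advancing time (a new reading comes with each control period).
- ctrl.capture(name): name is "scene" or "side" or "wrist"; returns a dict with "img" (400x640x3 uint8, red, green, blue), "intrinsics" (3x3 intrinsics, pixels), "rvec" (rotation vector, rad) and "tvec" (3), from world to camera coordinates, as OpenCV has them. Camera axes: x right, y down, z forward; pixel columns grow to the right and rows downward; lengths in mm; the calibration is good to about 2 mm. A picture is of the moment at which its call begins. There is no depth.
- ctrl.finish_job(): hands the job in, once; it reports no verdict.
The state is a dict: "time_s": time; "joints": joint angles; "dq": joint speeds; "tau": joint torques, N m; "eef_pos": TCP position; "ee_rot": TCP orientation; "force": force on the tool from outside, world axes, zero at the start; "wrist_torque": the same for the moment, N m; "grip_width": opening from 0.0 (shut) to 1.0 (fully open).
Only numpy, scipy, OpenCV 4.12 (cv2) and the standard library are available. Lean on these libraries where they do the work, as an engineer would, in place of code of your own. Each camera call takes 0.05 s, during which the arm holds its last target. There are 200 camera calls.

### The job

These bearing parts have passed magnetic particle inspection and must be demagnetised. Load the tray on the in-feed: tip all the rollers from the scoop into its small bay, lowering the spout close over the bay (3 to 4 cm) before you pour so that none bounces out, stand the empty scoop back upright on its rubber mat, and set all the bearing caps from the steel plate side by side in the large bay, none on top of another. Then switch the demagnetiser on, slide the tray across to the far side until you feel it come home against the end stop, without ramming it, and only then switch off; leave the spray can and the yoke where they are.

Things in the scene. Friction and masses are not known exactly. Their poses are not given: they have to be found in the camera images.
- demag: demagnetiser, grey box with in-feed slide on its +y side and out-feed on its -y side: one level sliding surface 70 mm above the bench, y -255 to +205 mm, 233 mm wide, between side guides 8 mm high; steel pole plate in the middle, y -35 to +35 mm. Fixed; origin on the bench under the pole plate's middle; parts travel along its -y
- switch (a joint): the demagnetiser's black toggle switch on the -x side of the pole plate: 0 = off (leaning to the machine's +y, the in-feed), 1.0 = on (leaning to -y, the out-feed); stays where it is left; about 1.5 N at its end moves it; on above 0.8, off below 0.2
- switch_tip (a point): centre of the flat black end of the toggle (26 mm wide along the machine's x, 12 mm thick, 26 mm long), 45 mm from its pivot; upright it is 65 mm above the sliding surface and 152 mm to -x of the machine's origin, and it swings 22 mm either way along the machine's y
- tray: loose aluminium tray between the guides (2 mm play each side), on the in-feed at the start: 217 x 135 mm (x, y), 0.4 kg, floor 3 mm, walls 3 mm thick and 18 mm high. Origin at the centre of its underside, axes as the demagnetiser's. Pull tab on its +y wall at x = 15 mm: 40 (x) x 8 (y) mm, top 50 mm up, outer face 67.5 mm from the origin. Push it on that end or pull the tab: 3 to 8 N loaded
- roller_bay (a point): centre of the floor of the tray's small bay, on the -x side of a divider 18 mm high at x = -24 mm; the bay is 80 x 129 mm (x, y) inside, its floor 3 mm above the tray's underside
- cap_bay (a point): centre of the floor of the tray's large bay, on the +x side of the divider, 128 x 129 mm (x, y) inside
- stop: dark steel end stop bar, 216 x 20 x 24 mm, clamped across the out-feed, fixed; its place along the slide varies. Origin on the sliding surface at the foot of the face that looks to the tray (machine's +y), axes as the demagnetiser's. The tray is home when its -y wall touches this face: tray origin 67.5 mm to +y of this one
- mat: black rubber mat 120 x 165 x 3 mm (x, y) on the bench, the scoop's place; fixed; origin at the centre of its underside
- scoop_grip (a point): the scoop's black handle bar, 14 mm wide (y), 18 mm high, from 53 mm behind (+x) to 32 mm ahead (-x) of this point, which is 73 mm above the scoop's flat underside, free above the pan (walls 36 mm high). Axes: spout to -x, z up. Steel scoop, open on top, 78 mm wide, 140 mm long, 0.18 kg; the floor rises 12 degrees to the spout; rollers run out at 20 to 50 degrees nose down
- scoop_lip (a point): middle of the lip of the scoop's spout (60 mm wide inside), 86 mm ahead (-x) of the handle point and 58.5 mm below it (14.5 mm above the scoop's underside)
- scoop_pan (a point): middle of the scoop's pan, 10 mm above its underside, 12 mm ahead (-x) of the handle point
- can: bystander: black spray can, 66 mm across, 160 mm high; origin under its centre
- yoke: bystander: hand-held magnetic yoke, black and yellow, lying on its side, 2.4 kg; origin under its body
- cap0_mid (a point): steel bearing cap, a small arch on two feet, 52 mm long (x), 20 mm thick (y), 35 mm high, flat end faces 24 mm high, 0.14 kg; this point is its middle, 16 mm above its feet. Two to four (None = absent) stand side by side, about 42 mm apart, on the fixed steel plate (115 x 200 mm, 12 mm thick)
- cap1_mid (a point): steel bearing cap, a small arch on two feet, 52 mm long (x), 20 mm thick (y), 35 mm high, flat end faces 24 mm high, 0.14 kg; this point is its middle, 16 mm above its feet. Two to four (None = absent) stand side by side, about 42 mm apart, on the fixed steel plate (115 x 200 mm, 12 mm thick)
- cap2_mid (a point): steel bearing cap, a small arch on two feet, 52 mm long (x), 20 mm thick (y), 35 mm high, flat end faces 24 mm high, 0.14 kg; this point is its middle, 16 mm above its feet. Two to four (None = absent) stand side by side, about 42 mm apart, on the fixed steel plate (115 x 200 mm, 12 mm thick)
- cap3_mid (a point): steel bearing cap, a small arch on two feet, 52 mm long (x), 20 mm thick (y), 35 mm high, flat end faces 24 mm high, 0.14 kg; this point is its middle, 16 mm above its feet. Two to four (None = absent) stand side by side, about 42 mm apart, on the fixed steel plate (115 x 200 mm, 12 mm thick)
- roller0_center (a point): steel bearing roller, 12 mm across, 16 mm long (its x), 14 g, lying in the scoop; this point is its centre; four to six are there (None = absent)
- roller1_center (a point): steel bearing roller, 12 mm across, 16 mm long (its x), 14 g, lying in the scoop; this point is its centre; four to six are there (None = absent)
- roller2_center (a point): steel bearing roller, 12 mm across, 16 mm long (its x), 14 g, lying in the scoop; this point is its centre; four to six are there (None = absent)
- roller3_center (a point): steel bearing roller, 12 mm across, 16 mm long (its x), 14 g, lying in the scoop; this point is its centre; four to six are there (None = absent)
- roller4_center (a point): steel bearing roller, 12 mm across, 16 mm long (its x), 14 g, lying in the scoop; this point is its centre; four to six are there (None = absent)
- roller5_center (a point): steel bearing roller, 12 mm across, 16 mm long (its x), 14 g, lying in the scoop; this point is its centre; four to six are there (None = absent)
There are look-alikes about, which are no part of the job. Leave any green or red look-alike of the part that bears scoop_grip alone.

How it is judged:
By the outcome, as a careful person would: the job done as asked, in the order asked, and still so for the second after the job is handed in, with the robot touching nothing.
Of cap0, cap1, cap2, cap3 only 2 to 4 are there at a start; the rules pass over those that are not, and their reading is None.
Of roller0, roller1, roller2, roller3, roller4, roller5 only 4 to 6 are there at a start; the rules pass over those that are not, and their reading is None.
At some moment in a run one of cap0, cap1, cap2, cap3 may be knocked a few centimetres aside while the robot is not near it.
It also fails if it takes over 210 s, if anything falls off the work surface, if the arm or the gripper's body presses on something with over 40 N, if the wrist force passes 120 N, or if a joint passes its speed limit or range.

## Working session

There is one attempt and no reset: what is moved stays moved. The work goes in short steps, Python scripts to look and compute and a tool call to move; the robot and the scene stay as the last step left them, time stands still between calls to the robot, and variables do not carry over. Pictures are saved under pics/ and viewed, about 12 in all and at most 16, crops included, and the job is handed in when it is done.

Besides the shell and the picture viewer there is one more tool, called after "Request:" by a JSON object that holds its "op" and its "data". move_arm: Moves the arm, as the interface text tells. Its arguments: {"type":"object","properties":{"motion":{"type":"array","items":{"type":"object","properties":{"offset":{"type":"array","items":{"type":"number"}},"angular":{"type":"array","items":{"type":"number"}},"jaw":{"type":"number"}}}},"squeeze":{"type":"number"}},"required":["motion"]}

```bash
mkdir -p pics; cat > h.py <<'E'
import numpy as np, cv2
from scipy.spatial.transform import Rotation as R
from rig import ctrl
def cap(n,save=None):
    c=ctrl.capture(n)
    if save: cv2.imwrite('pics/'+save,c['img'][:,:,::-1])
    return c
def proj(c,p):
    r,_=cv2.projectPoints(np.array(p,float).reshape(-1,3),np.array(c['rvec'],float),np.array(c['tvec'],float),np.array(c['intrinsics'],float),None)
    return r.reshape(-1,2)
def ray(c,uv):
    M=cv2.Rodrigues(np.array(c['rvec'],float))[0];K=np.array(c['intrinsics'],float)
    d=M.T@np.linalg.inv(K)@np.array([uv[0],uv[1],1.]);o=-M.T@np.array(c['tvec'],float).reshape(3)
    return o,d/np.linalg.norm(d)
def onz(c,uv,z):
    o,d=ray(c,uv);return o+d*(z-o[2])/d[2]
def tri(rs):
    A=sum(np.eye(3)-np.outer(d,d) for o,d in rs);b=sum((np.eye(3)-np.outer(d,d))@o for o,d in rs)
    return np.linalg.solve(A,b)
def pose():
    s=ctrl.sense();q=s['ee_rot'];return np.array(s['eef_pos']),R.from_quat([q[1],q[2],q[3],q[0]])
def rel(p,Rt=None):
    """offset (m, tool axes) and rotvec (deg, tool axes) to go to p (mm), Rt"""
    p0,R0=pose();o=R0.inv().apply(np.array(p)-p0)/1000
    a=np.degrees((R0.inv()*(Rt or R0)).as_rotvec()); return o.round(4),a.round(2)
E
python3 - <<'E'
from h import *
s=ctrl.sense();print(s, ctrl.tips_ahead)
print(pose()[1].as_matrix().round(3))
for n in('scene','side','wrist'):
    c=cap(n,n+'0.png');o,d=ray(c,(320,200));print(n,o.round(),d.round(2),np.array(c['intrinsics'])[0,0])
E
```

```text
{'time_s': 0.0, 'joints': array([-1.42838419e+00,  3.13466471e-01,  1.49845709e+00, -1.23020449e-06,
        1.33099815e+00, -2.23387747e-01]), 'dq': array([ 0.0001652 ,  0.00044149, -0.0002414 ,  0.00146416,  0.00039722,
       -0.00181901]), 'tau': array([ 1.07481985e-03, -4.12261283e+01, -2.59740454e+01, -1.42599461e-04,
        4.13469766e-03,  6.03134310e-06]), 'eef_pos': array([ 187.74865866, -490.01388904,  241.71910811]), 'ee_rot': array([-6.64010778e-04,  9.83320137e-01,  1.81882010e-01,  2.63011440e-05]), 'force': array([-0.77496795,  0.57967517, -0.24454913]), 'wrist_torque': array([ 0.01582956,  0.01741633, -0.00943625]), 'grip_width': 1.0018166676239781} 11.0
[[ 0.934  0.358 -0.   ]
 [ 0.358 -0.934  0.001]
 [ 0.    -0.001 -1.   ]]
scene [ 958.  543. 1085.] [-0.36 -0.43 -0.83] 403.0735497374552
side [ 116. -818. 1007.] [ 0.3   0.64 -0.71] 384.4015750262148
wrist [ 265. -461.  374.] [-0.3  -0.13 -0.95] 276.48123254171355
```

View pics/scene0.png

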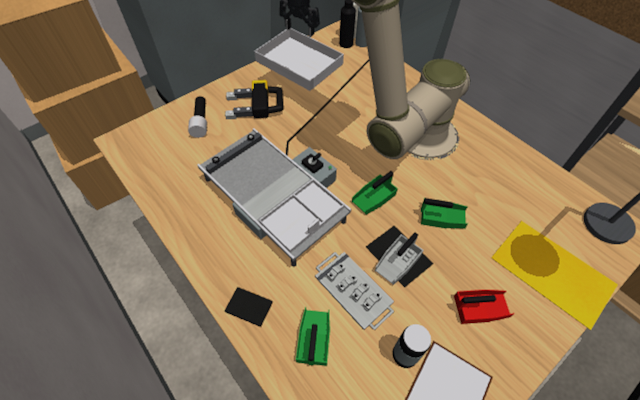

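View pics/side0.png

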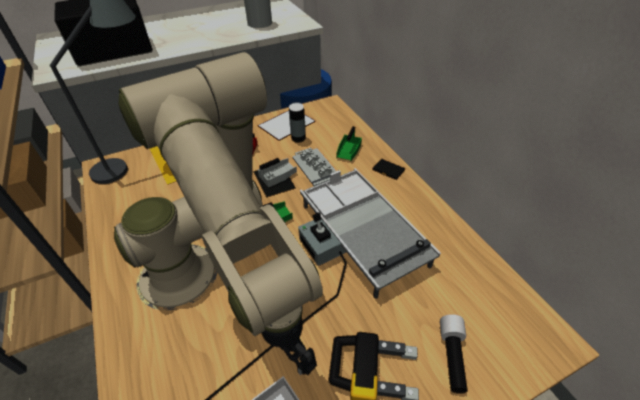

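Scene view: the demagnetiser is at about (275,195), tray at (305,220), stop at (237,150), switch at (313,163). The grey scoop is on its mat at (400,258), and the plate with about 4 caps at (355,288). Green and red scoops are scattered about. Next I'll enlarge the work area.

```bash
python3 - <<'E'
import cv2
a=cv2.imread('pics/scene0.png');cv2.imwrite('pics/c1.png',cv2.resize(a[128:328,190:450],None,fx=3,fy=3,interpolation=cv2.INTER_CUBIC))
E
```

```text
(no output)
```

View pics/c1.png

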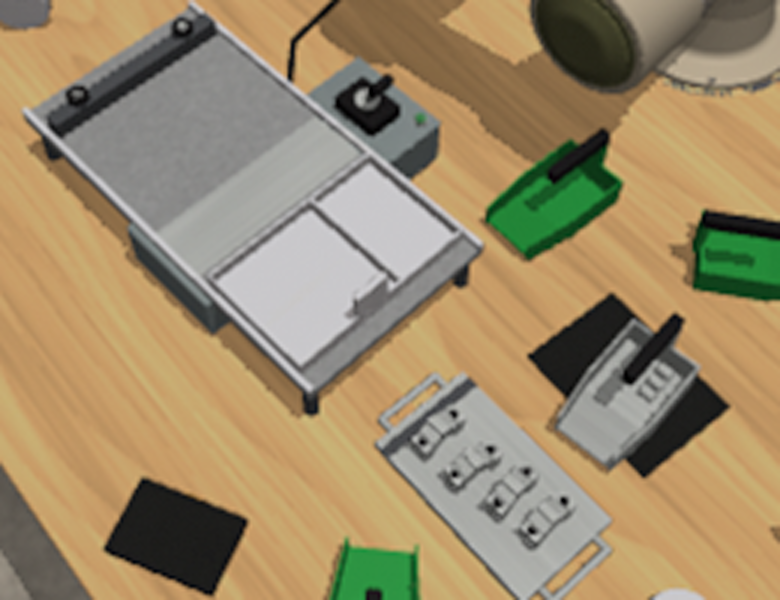

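The crop shows the slide with stop at the far end (crop 130,75), the tray with its tab at (372,295), and the toggle at (370,92) with its head leaning right, which I take as off. There are four caps, at (437,432), (470,465), (512,490) and (547,517). The scoop's spout is toward the lower left at (590,430), with rollers at (655,380). Now rough positions.

```bash
python3 - <<'E'
from h import *
c=cap('scene')
P=lambda u,v,z:onz(c,(190+u/3,128+v/3),z).round(0)
for n,u,v,z in [('guide -y+x',28,112,78),('guide -y-x',193,8,78),('guide +y-x',480,245,78),('guide +y+x',310,385,78),
 ('tray a',210,275,88),('tray b',303,366,88),('tray c',465,235,88),('tray d',365,158,88),('tab top',372,287,120),('stop l',55,128,94),('stop r',213,22,94),
 ('tog base',368,95,90),('tog tip',385,72,130),('mat',612,295,3),('mat',530,355,3),('mat',645,475,3),('mat',727,405,3),('handle end',678,320,75),('handle front',630,377,75),('lip',578,447,17),('pan back',690,365,36)
 ,('cap0',437,430,40),('cap1',470,465,40),('cap2',512,490,40),('cap3',547,517,40)]: print(n,P(u,v,z)[:2])
E
```

```text
guide -y+x [ 732. -325.]
guide -y-x [ 510. -340.]
guide +y-x [472. 106.]
guide +y+x [695. 121.]
tray a [701. -29.]
tray b [691. 106.]
tray c [481.  92.]
tray d [497. -44.]
tab top [601.  95.]
stop l [ 725. -275.]
stop r [ 512. -294.]
tog base [ 443. -106.]
tog tip [431. -92.]
mat [372. 206.]
mat [485. 202.]
mat [488. 363.]
mat [374. 364.]
handle end [382. 287.]
handle front [461. 300.]
lip [523. 306.]
pan back [388. 319.]
cap0 [622. 216.]
cap1 [621. 261.]
cap2 [608. 303.]
cap3 [601. 341.]
```

```bash
cat >> h.py <<'E'
def yawR(deg,tilt=0):
    """tool down, tool x at world yaw deg; tilt = deg nose-down turn about tool y"""
    return R.from_euler('z',deg,degrees=True)*R.from_matrix(np.diag([1.,-1,-1]))*R.from_euler('y',tilt,degrees=True)
def plan(wps,p=None,Rc=None):
    p0,R0=pose()
    if p is not None:p0,R0=np.array(p,float),Rc
    for p1,R1 in wps:
        p1=np.array(p1,float);R1=R1 or R0
        n=max(1,int(np.ceil(max(np.linalg.norm(p1-p0)/280,(R0.inv()*R1).magnitude()/np.radians(50)))))
        rv=(R0.inv()*R1).as_rotvec()
        if n>3 and False: pass
        for k in range(1,n+1):
            pa=p0+(p1-p0)*(k-1)/n;pb=p0+(p1-p0)*k/n
            Ra=R0*R.from_rotvec(rv*(k-1)/n);Rb=R0*R.from_rotvec(rv*k/n)
            print('off',(Ra.inv().apply(pb-pa)/1000).round(4).tolist(),'ang',np.degrees((Ra.inv()*Rb).as_rotvec()).round(2).tolist(),
              'rows>=',int(np.ceil(max(np.linalg.norm(pb-pa)/62.5,np.degrees((Ra.inv()*Rb).magnitude())/10.7))))
        p0,R0=p1,R1
E
python3 - <<'E'
from h import *
plan([((400,-130,330),yawR(105)),((450,220,340),yawR(188))])
E
```

```text
off [0.1635, -0.1302, -0.0439] ang [-0.01, -0.02, -42.02] rows>= 4
off [0.2086, 0.0127, -0.044] ang [-0.01, -0.02, -42.02] rows>= 4
off [0.1626, 0.0694, -0.005] ang [0.0, 0.0, -41.5] rows>= 4
off [0.0757, 0.1597, -0.005] ang [0.0, 0.0, -41.5] rows>= 4
```

Request:
{"op": "move_arm", "data": {"motion": [{"offset": [0.16,-0.13,-0.045],"angular": [0,0,-42],"jaw": 0.085},{"offset": [0.16,-0.13,-0.045],"angular": [0,0,-42],"jaw": 0.085},{"offset": [0.16,-0.13,-0.045],"angular": [0,0,-42],"jaw": 0.085},{"offset": [0.16,-0.13,-0.045],"angular": [0,0,-42],"jaw": 0.085}]}}

```text
time_s: 0.7
eef_pos: [291.8, -309.4, 288.2]
ee_rot: [0.001, 0.851, 0.526, 0.0]
force: [0.2, -0.2, 0.4]
grip_width: 0.991
```

Request:
{"op": "move_arm", "data": {"motion": [{"offset": [0.21,0.013,-0.045],"angular": [0,0,-42],"jaw": 0.085},{"offset": [0.21,0.013,-0.045],"angular": [0,0,-42],"jaw": 0.085},{"offset": [0.21,0.013,-0.045],"angular": [0,0,-42],"jaw": 0.085},{"offset": [0.21,0.013,-0.045],"angular": [0,0,-42],"jaw": 0.085}]}}

```text
time_s: 1.2
eef_pos: [398.6, -128.1, 333.0]
ee_rot: [0.001, 0.606, 0.796, 0.0]
force: [0.5, -0.9, -0.2]
grip_width: 0.995
```

Request:
{"op": "move_arm", "data": {"motion": [{"offset": [0.163,0.07,-0.005],"angular": [0,0,-41.5],"jaw": 0.05},{"offset": [0.163,0.07,-0.005],"angular": [0,0,-41.5],"jaw": 0.05},{"offset": [0.163,0.07,-0.005],"angular": [0,0,-41.5],"jaw": 0.05},{"offset": [0.163,0.07,-0.005],"angular": [0,0,-41.5],"jaw": 0.05}]}}

```text
time_s: 1.7
eef_pos: [423.1, 48.0, 337.3]
ee_rot: [-0.0, 0.283, 0.959, 0.0]
force: [1.0, -0.8, 0.4]
grip_width: 0.587
```

Request:
{"op": "move_arm", "data": {"motion": [{"offset": [0.076,0.16,-0.005],"angular": [0,0,-41.5],"jaw": 0.05},{"offset": [0.076,0.16,-0.005],"angular": [0,0,-41.5],"jaw": 0.05},{"offset": [0.076,0.16,-0.005],"angular": [0,0,-41.5],"jaw": 0.05},{"offset": [0.076,0.16,-0.005],"angular": [0,0,-41.5],"jaw": 0.05},{"offset": [0.076,0.16,-0.005],"angular": [0,0,-41.5],"jaw": 0.05}]}}

```text
time_s: 2.33
eef_pos: [448.2, 220.7, 342.0]
ee_rot: [-0.0, -0.069, 0.998, -0.0]
force: [0.4, 0.0, -0.1]
grip_width: 0.586
```

```bash
python3 - <<'E'
from h import *
c=cap('wrist','w1.png');print(pose()[0],pose()[1].as_matrix().round(2).tolist())
cv2.imwrite('pics/w1b.png',cv2.resize(c['img'][:,:,::-1],(800,500),interpolation=cv2.INTER_CUBIC))
E
```

```text
[448.27713821 220.2479494  342.13548755] [[-0.99, -0.14, -0.0], [-0.14, 0.99, -0.0], [0.0, -0.0, -1.0]]
```

View pics/w1b.png

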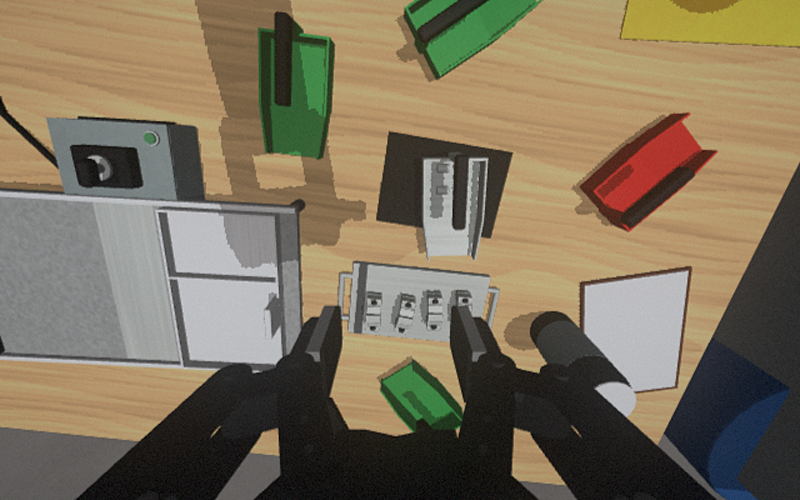

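Top of the picture is toward the robot. The scoop handle runs from (458,153) to (460,229), the lip is at about (450,257), with two rollers visible at (440,180). The caps are at (374,312), (405,313), (434,310) and (462,308). The tray is at upper-left (155,205)-(300,365), divider at y≈277, tab at (270,315).

```bash
python3 - <<'E'
from h import *
c=cap('wrist');img=c['img'];g=img.max(2).astype(int)
m=np.zeros_like(g,np.uint8);m[126:186,358:380]=(g[126:186,358:380]<60)
pts=cv2.findNonZero(m);r=cv2.minAreaRect(pts);b=cv2.boxPoints(r)
print('handle box px',b.round(1).tolist())
hb=np.array([onz(c,q,82)[:2] for q in b]);print(hb.round(1).tolist(),hb.mean(0).round(1))
P=lambda u,v,z:onz(c,(u/1.25,v/1.25),z).round(1)[:2].tolist()
for n,u,v,z in [('lip l',427,253,15),('lip r',477,260,15),('tray -x -y',158,205,88),('tray -x +y',278,210,88),('tray +x +y',278,366,88),('tray +x-y',185,361,88),('tab',270,300,120),
 ('guide +y-x',298,205,78),('guide+y+x',300,368,78),('mat',390,132,3),('mat',513,152,3),('mat',377,218,3),('mat',493,238,3),
 ('toggle',100,165,110)]: print(n,P(u,v,z))
for r in range(120,200,6): print(r,''.join('%4d'%v for v in g[r,336:396:3]))
E
```

```text
handle box px [[360.3999938964844, 181.8000030517578], [363.1000061035156, 125.5], [374.0, 126.0], [371.29998779296875, 182.3000030517578]]
[[463.0, 286.5], [383.6, 275.3], [382.3, 290.3], [461.6, 302.5]] [422.7 288.7]
lip l [521.1, 274.0]
lip r [521.9, 346.0]
tray -x -y [480.4, -48.0]
tray -x +y [467.9, 86.9]
tray +x +y [681.4, 92.3]
tray +x-y [690.2, -30.5]
tab [565.9, 90.6]
guide +y-x [461.5, 106.7]
guide+y+x [688.9, 119.4]
mat [367.8, 201.1]
mat [370.8, 364.7]
mat [483.3, 197.9]
mat [490.1, 365.2]
toggle [439.3, -89.0]
120   50  53  50  56  49  55  54  60  51  58  48  50  53  54  54  56  53  58  56  53
126   49  92  92  88 106 103  89  83  74  71  55  61  60  83 133 136 140 155 106  60
132   49 159 185 114 122 110 111 114 153  63  55  59  58 160 163 120  66  72 104  58
138   45 160 178 165 114  98 106 156 184  76  57  63  60 189 164 117  64  80  47  56
144   47 162 180 132 122 119 118 181 185  41  55  59  53 189 116 132  67  98  52  56
150   44 161 180 113 113 114 110 142 184  38  59  59  56 196 120 126  69 114  50  56
156   51 168 181 115 118 121 151 186 185  39  54  58  49 183 120 124  70 165  55  48
162   46 188 180 118 118 120 147 182 186  44  58  56  52 185 120 118  72 191  60  54
168   48 190 180 122 125 126 131 185 187  46  56  57  57 181 125 102  70 186  55  55
174   43 191 187 186 139 147 190 187 194  33  53  65  74 188 123  87  68 144  55  54
180   49 130 184 187 186 186 191 187 191  46  51  57 103 188 125  69  88  51  56  53
186  128 127 193 190 189 187 191 188 190 190 192 190 193 122 128  73 160  55  62  96
192  130 122 183 180 187 184 187 187 185 188 187 187 187 169 119  71 182 179 187 190
198  138 147 182 190 187 189 191 191 191 190 192 195 194 117  64 111 189 185 190 190
```

```bash
python3 - <<'E'
from h import *
c=cap('wrist');g=cv2.GaussianBlur(c['img'].max(2),(3,3),0).astype(float)
E=[]
for r in range(132,180,2):
    row=g[r,364:384];k=np.argmax(row>110);x=364+k-1+(110-row[k-1])/(row[k]-row[k-1]);E.append(onz(c,(x+.5,r+.5),82)[:2])
E=np.array(E);vx,vy,x0,y0=cv2.fitLine(E.astype(np.float32),cv2.DIST_HUBER,0,.01,.01).ravel()
if vx<0:vx,vy=-vx,-vy
print('edge yaw',np.degrees(np.arctan2(vy,vx)),'pt',x0,y0,np.abs((E-[x0,y0])@[-vy,vx]).max())
col=g[170:195,369];k=np.argmax(col>120);print('front row',170+k); f=onz(c,(369.5,170+k),82)[:2];print('front',f)
t=np.array([vx,vy]);n=np.array([vy,-vx]) # toward -y
ctr=np.array([x0,y0])+7*n; s=(f-ctr)@t; gp=ctr+(s-32)*t
print('grip',gp,'lip pred',gp+86*t)
print(proj(c,[[*gp,73],[*(gp+86*t),14.5],[*(gp-53*t),82]]).round(1))
# lip edge: bright scoop -> wood beyond
for u in (350,360,370): print(u,[int(v) for v in g[195:215,u]])
print(g[200,330:400:2].astype(int).tolist())
E
```

```text
edge yaw 8.825068 pt 422.22232 298.06357 0.24325061880532034
front row 183
front [463.1665694  299.85718048]
grip [431.9275386  292.48648697] lip pred [516.90941116 305.68045097]
[[367.6 160.3]
 [359.9 202.3]
 [370.3 123.2]]
350 [187, 189, 190, 191, 190, 190, 190, 189, 188, 188, 189, 188, 187, 187, 186, 186, 187, 188, 185, 152]
360 [188, 190, 192, 192, 191, 191, 190, 191, 190, 188, 189, 189, 188, 188, 188, 187, 187, 187, 188, 186]
370 [190, 191, 192, 192, 190, 191, 191, 191, 189, 187, 187, 188, 187, 188, 188, 188, 189, 189, 189, 189]
[187, 187, 174, 143, 144, 131, 156, 187, 189, 188, 190, 191, 191, 191, 191, 191, 190, 190, 191, 192, 191, 191, 172, 142, 95, 91, 172, 189, 188, 188, 188, 187, 188, 188, 187]
```

```bash
python3 - <<'E'
from h import *
plan([((432,292.5,150),yawR(188.8)),((432,292.5,65),None)])
E
```

```text
off [0.0065, 0.0742, 0.1923] ang [0.0, -0.0, -1.06] rows>= 4
off [0.0, 0.0, 0.085] ang [0.0, 0.0, 0.0] rows>= 2
```

Request:
{"op": "move_arm", "data": {"motion": [{"offset": [0.0065,0.0742,0.192],"angular": [0,0,-1],"jaw": 0.05},{"offset": [0.0065,0.0742,0.192],"angular": [0,0,-1],"jaw": 0.05},{"offset": [0.0065,0.0742,0.192],"angular": [0,0,-1],"jaw": 0.05},{"offset": [0.0065,0.0742,0.192],"angular": [0,0,-1],"jaw": 0.05},{"offset": [0.0065,0.0742,0.192],"angular": [0,0,-1],"jaw": 0.05}]}}

```text
time_s: 3.1
eef_pos: [431.3, 292.6, 149.5]
ee_rot: [-0.001, -0.077, 0.997, -0.0]
force: [0.1, 0.1, -0.2]
grip_width: 0.586
```

Request:
{"op": "move_arm", "data": {"motion": [{"offset": [0,0,0.03],"angular": [0,0,0],"jaw": 0.05},{"offset": [0,0,0.06],"angular": [0,0,0],"jaw": 0.05},{"offset": [0,0,0.085],"angular": [0,0,0],"jaw": 0.05},{"offset": [0,0,0.085],"angular": [0,0,0],"jaw": 0.05}]}}

```text
time_s: 3.6
eef_pos: [431.9, 292.3, 65.4]
ee_rot: [-0.0, -0.077, 0.997, -0.0]
force: [0.4, -0.1, 0.8]
grip_width: 0.584
```

```bash
python3 - <<'E'
from h import *
print(pose()[0].round(1),ctrl.sense()['force'])
c=cap('wrist','w2.png');g=proj(c,[[432,292.5,73]]);print(g)
E
```

```text
[431.9 292.3  65.4] [ 0.40979632 -0.0927565   0.76392551]
[[318.27843467 273.61588132]]
```

View pics/w2.png

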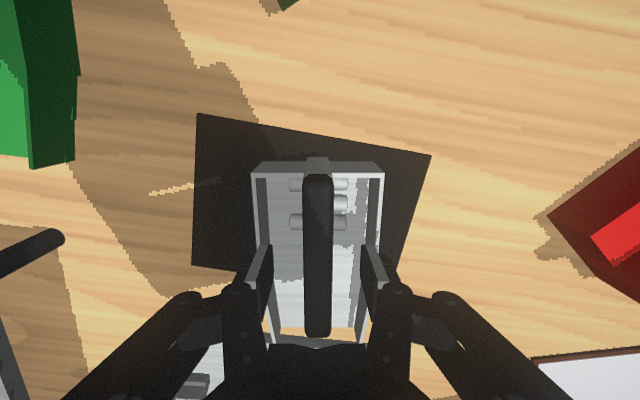

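The handle is centred between the pads (column 318), with five or six rollers at rows 184–222 and their axes across the scoop. Next I grip and lift.

Request:
{"op": "move_arm", "data": {"motion": [{"offset": [0,0,0],"angular": [0,0,0],"jaw": 0.0},{"offset": [0,0,0],"angular": [0,0,0],"jaw": 0.0},{"offset": [0,0,0],"angular": [0,0,0],"jaw": 0.0},{"offset": [0,0,0],"angular": [0,0,0],"jaw": 0.0},{"offset": [0,0,0],"angular": [0,0,0],"jaw": 0.0}], "squeeze": 70}}

```text
time_s: 4.28
eef_pos: [432.4, 293.0, 66.6]
ee_rot: [0.001, -0.078, 0.997, 0.0]
force: [0.5, -1.5, 7.4]
grip_width: 0.155
```

Request:
{"op": "move_arm", "data": {"motion": [{"offset": [0,0,-0.01],"angular": [0,0,0],"jaw": 0.0},{"offset": [0,0,-0.03],"angular": [0,0,0],"jaw": 0.0},{"offset": [0,0,-0.06],"angular": [0,0,0],"jaw": 0.0},{"offset": [0,0,-0.1],"angular": [0,0,0],"jaw": 0.0},{"offset": [0,0,-0.135],"angular": [0,0,0],"jaw": 0.0}]}}

```text
time_s: 4.9
eef_pos: [431.4, 293.0, 202.2]
ee_rot: [0.0, -0.078, 0.997, 0.0]
force: [0.4, 1.1, -2.5]
grip_width: 0.149
```

Request:
{"op": "move_arm", "data": {"motion": [{"offset": [0,-0.02,-0.015],"angular": [0,0,0],"jaw": 0.0},{"offset": [0,-0.04,-0.03],"angular": [0,0,0],"jaw": 0.0},{"offset": [0,-0.06,-0.04],"angular": [0,0,0],"jaw": 0.0},{"offset": [0,-0.08,-0.05],"angular": [0,0,0],"jaw": 0.0},{"offset": [0,-0.08,-0.05],"angular": [0,0,0],"jaw": 0.0}]}}

```text
time_s: 5.52
eef_pos: [444.3, 213.3, 251.3]
ee_rot: [0.001, -0.077, 0.997, 0.0]
force: [-0.6, 0.0, -3.1]
grip_width: 0.15
```

```bash
python3 - <<'E'
from h import *
print(pose()[0].round(1),ctrl.sense()['force'])
c=cap('wrist','w3.png');print(ray(c,(320,200)))
np.savez('w3.npz',**c)
c=cap('scene','s3.png');np.savez('s3.npz',**c)
E
```

```text
[444.3 213.3 251.3] [-0.61421518  0.04143021 -3.10771719]
(array([361.30199422, 199.62037853, 383.47097113]), array([ 0.32242762,  0.06289432, -0.94450237]))
```

View pics/w3.png

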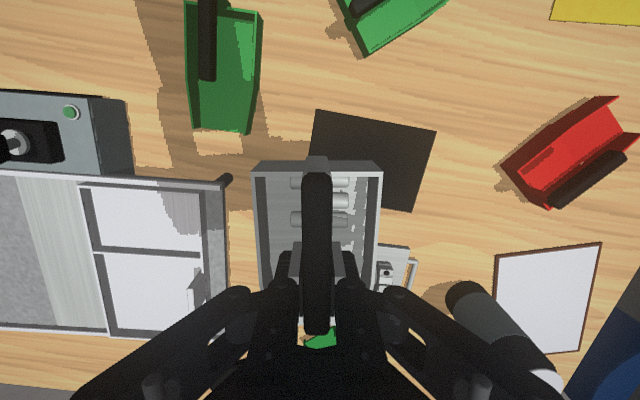

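The scoop is held level with its rollers in. The tray is visible at the left, with the divider at (150,252) and tab at (195,293). I'll zoom in on it to locate the machine precisely.

```bash
python3 - <<'E'
from h import *
a=cv2.imread('pics/w3.png');cv2.imwrite('pics/c3.png',cv2.resize(a[165:345,0:240],None,fx=3.3,fy=3.3,interpolation=cv2.INTER_CUBIC))
E
```

```text
(no output)
```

View pics/c3.png

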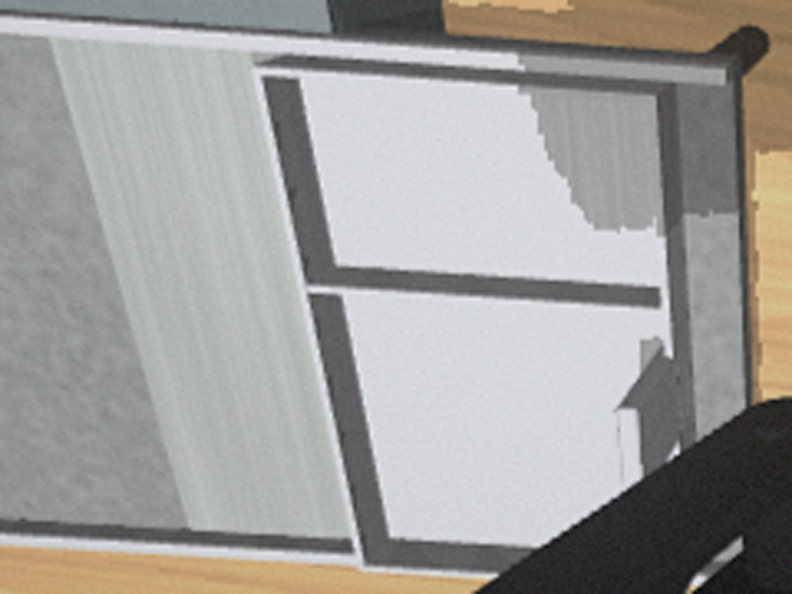

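```bash
python3 - <<'E'
from h import *
c=dict(np.load('w3.npz'))
P=lambda u,v,z:onz(c,(u/3.3,165+v/3.3),z)[:2]
def seg(n,a,b,z):
    p,q=P(*a,z),P(*b,z);d=q-p;print(n,p.round(1),q.round(1),'dir',np.degrees(np.arctan2(d[1],d[0])).round(2));return p,q
seg('pole -35 edge',(50,38),(190,528),70)
seg('-y rim outer',(254,62),(356,556),88)
seg('-y foot in',(303,80),(391,540),73)
seg('divider top +x edge',(308,292),(660,308),88)
seg('divider top -x edge',(308,285),(660,289),88)
seg('div foot -x',(336,266),(660,289),73)
seg('-x guide in top',(0,37),(520,65),78)
seg('+x guide foot',(0,518),(355,542),70)
seg('+y rim in',(657,90),(672,340),88)
seg('end of slide',(738,90),(748,380),70)
E
```

```text
pole -35 edge [ 494.3 -135.6] [ 711.6 -118.8] dir 4.42
-y rim outer [484.8 -50.2] [695.9 -35.1] dir 4.08
-y foot in [495.2 -46.4] [701.7 -31.4] dir 4.17
divider top +x edge [572.2 -41.5] [559.1  86.5] dir 95.85
divider top -x edge [569.2 -41.2] [551.1  86.3] dir 98.11
div foot -x [569.7 -42. ] [560.7  80.6] dir 94.2
-x guide in top [ 493.2 -144. ] [475.9  32.8] dir 95.6
+x guide foot [ 718.6 -198.7] [708.5 -49.1] dir 93.88
+y rim in [473.9  83.9] [572.2  91.2] dir 4.2
end of slide [476.3 105.7] [599.2 115.3] dir 4.46
```

Machine yaw is about 4.3°, the tray origin about (589,26), and the slide end agrees with the pole edge. Next I plan the swing and the lowering over the small bay.

```bash
cat >> h.py <<'E'
Y=4.3; ex=np.array([np.cos(np.radians(Y)),np.sin(np.radians(Y)),0]); ey=np.array([-ex[1],ex[0],0]); ez=np.array([0,0,1.])
TR=np.array([588.7,25.9,70.]); MO=np.array([598.5,-91.4,70.])
def pour(th,h=35,y=25,gz=10):
    lip=TR-64*ex+y*ey+(3+h)*ez;t=np.radians(th)
    back=np.cos(t)*ey+np.sin(t)*ez;up=np.cos(t)*ez-np.sin(t)*ey
    return lip+86*back+(58.5-gz)*up, yawR(90+Y,th)
E
python3 - <<'E'
from h import *
p,Rt=pour(0,95)
p0,R0=pose();print(p,pour(0)[0])
a=np.degrees((R0.inv()*Rt).as_rotvec());print(a)
plan([(p0+(p-p0)/3,yawR(188.8-31.5)),(p0+(p-p0)*2/3,yawR(188.8-63)),(p,Rt),pour(0)])
E
```

```text
[516.55751278 131.7889113  216.5       ] [516.55751278 131.7889113  156.5       ]
[-3.81279693e-03 -2.61688334e-02  9.46497255e+01]
off [-0.0197, -0.0309, 0.0112] ang [0.01, -0.02, 31.65] rows>= 3
off [-0.033, -0.016, 0.0113] ang [0.0, 0.0, 31.5] rows>= 3
off [-0.0365, 0.0036, 0.0113] ang [0.0, 0.0, 31.5] rows>= 3
off [0.0, 0.0, 0.06] ang [0.0, 0.0, 0.0] rows>= 1
```

Request:
{"op": "move_arm", "data": {"motion": [{"offset": [-0.004,-0.006,0.002],"angular": [0,0,5],"jaw": 0},{"offset": [-0.008,-0.012,0.004],"angular": [0,0,12],"jaw": 0},{"offset": [-0.012,-0.018,0.007],"angular": [0,0,19],"jaw": 0},{"offset": [-0.016,-0.025,0.009],"angular": [0,0,25.5],"jaw": 0},{"offset": [-0.02,-0.031,0.011],"angular": [0,0,31.6],"jaw": 0}]}}

```text
time_s: 6.25
eef_pos: [468.4, 187.0, 238.8]
ee_rot: [-0.001, 0.198, 0.98, -0.0]
force: [-0.2, 0.4, -2.4]
grip_width: 0.148
```

Request:
{"op": "move_arm", "data": {"motion": [{"offset": [-0.007,-0.003,0.002],"angular": [0,0,6.5],"jaw": 0},{"offset": [-0.013,-0.006,0.004],"angular": [0,0,13],"jaw": 0},{"offset": [-0.02,-0.01,0.007],"angular": [0,0,19],"jaw": 0},{"offset": [-0.026,-0.013,0.009],"angular": [0,0,25.5],"jaw": 0},{"offset": [-0.033,-0.016,0.011],"angular": [0,0,31.5],"jaw": 0}]}}

```text
time_s: 6.88
eef_pos: [492.7, 159.6, 227.7]
ee_rot: [-0.001, 0.456, 0.89, -0.0]
force: [0.1, 0.2, -3.1]
grip_width: 0.152
```

Request:
{"op": "move_arm", "data": {"motion": [{"offset": [-0.007,0.001,0.002],"angular": [0,0,7],"jaw": 0},{"offset": [-0.015,0.001,0.004],"angular": [0,0,14],"jaw": 0},{"offset": [-0.022,0.002,0.007],"angular": [0,0,21],"jaw": 0},{"offset": [-0.03,0.003,0.009],"angular": [0,0,27],"jaw": 0},{"offset": [-0.0365,0.004,0.011],"angular": [0,0,31.5],"jaw": 0}]}}

```text
time_s: 7.5
eef_pos: [517.4, 132.4, 216.7]
ee_rot: [-0.001, 0.68, 0.733, -0.0]
force: [0.4, 0.4, -3.3]
grip_width: 0.151
```

```bash
python3 - <<'E'
from h import *
print(pose()[0].round(1),ctrl.sense()['force'].round(1),ctrl.sense()['joints'].round(2))
plan([pour(0)]);
a=cap('wrist','w4.png')['img'];np.savez('x.npz',a=a)
b=cap('scene','s4.png')['img']
cv2.imwrite('pics/v4.png',np.vstack([a[:,:,::-1][60:360,120:520],cv2.resize(b[140:280,190:390],(400,280))[:,:,::-1]]))
E
```

```text
[517.4 132.4 216.7] [ 0.4  0.4 -3.3] [ 0.03  0.35  1.51  0.    1.28 -0.04]
off [-0.0005, -0.0009, 0.0602] ang [-0.07, -0.02, -0.06] rows>= 1
```

View pics/v4.png

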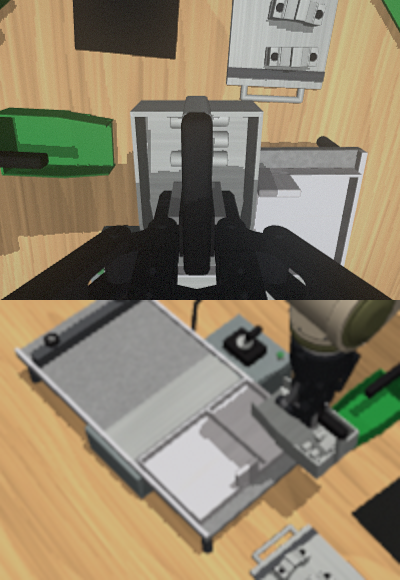

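The scoop is lined up along the small bay, with the rollers still in the pan and the lip above the bay. Next come the lowering and tilting rows, worked out with the lip held fixed 35 mm above the floor.

```bash
python3 - <<'E'
from h import *
ths=[0,8,14,20,25,30,35,40,46,52]
p,Rc=pour(0)
for t in ths[1:]:
    print(t,end=' ');plan([pour(t)],p,Rc);p,Rc=pour(t)
E
```

```text
8 off [-0.0076, 0.0, -0.0115] ang [0.0, 8.0, 0.0] rows>= 1
14 off [-0.0055, -0.0, -0.0087] ang [0.0, 6.0, 0.0] rows>= 1
20 off [-0.0055, -0.0, -0.0087] ang [0.0, 6.0, -0.0] rows>= 1
25 off [-0.0046, 0.0, -0.0073] ang [0.0, 5.0, 0.0] rows>= 1
30 off [-0.0046, -0.0, -0.0073] ang [-0.0, 5.0, -0.0] rows>= 1
35 off [-0.0046, 0.0, -0.0073] ang [-0.0, 5.0, 0.0] rows>= 1
40 off [-0.0046, -0.0, -0.0073] ang [0.0, 5.0, -0.0] rows>= 1
46 off [-0.0055, -0.0, -0.0087] ang [-0.0, 6.0, 0.0] rows>= 1
52 off [-0.0055, 0.0, -0.0087] ang [-0.0, 6.0, 0.0] rows>= 1
```

Request:
{"op": "move_arm", "data": {"motion": [{"offset": [0,-0.001,0.015],"angular": [0,0,0],"jaw": 0},{"offset": [0,-0.001,0.03],"angular": [0,0,0],"jaw": 0},{"offset": [0,-0.001,0.045],"angular": [0,0,0],"jaw": 0},{"offset": [0,-0.001,0.055],"angular": [0,0,0],"jaw": 0},{"offset": [0,-0.001,0.06],"angular": [0,0,0],"jaw": 0}]}}

```text
time_s: 8.22
eef_pos: [516.5, 131.7, 156.6]
ee_rot: [-0.0, 0.68, 0.734, -0.0]
force: [0.5, 0.3, -2.2]
grip_width: 0.15
```

Request:
{"op": "move_arm", "data": {"motion": [{"offset": [-0.0018,0,-0.0029],"angular": [0,2,0],"jaw": 0},{"offset": [-0.0037,0,-0.0058],"angular": [0,4,0],"jaw": 0},{"offset": [-0.0056,0,-0.0087],"angular": [0,6,0],"jaw": 0},{"offset": [-0.0076,0,-0.0115],"angular": [0,8,0],"jaw": 0}]}}

```text
time_s: 8.72
eef_pos: [517.3, 124.0, 169.1]
ee_rot: [-0.052, 0.678, 0.732, 0.048]
force: [-0.3, 0.1, -2.1]
grip_width: 0.152
```

Request:
{"op": "move_arm", "data": {"motion": [{"offset": [-0.0014,0,-0.0022],"angular": [0,1.5,0],"jaw": 0},{"offset": [-0.0028,0,-0.0044],"angular": [0,3,0],"jaw": 0},{"offset": [-0.0042,0,-0.0066],"angular": [0,4.5,0],"jaw": 0},{"offset": [-0.0055,0,-0.0087],"angular": [0,6,0],"jaw": 0}]}}

```text
time_s: 9.22
eef_pos: [517.7, 117.3, 176.8]
ee_rot: [-0.09, 0.675, 0.728, 0.083]
force: [0.3, 0.6, -2.7]
grip_width: 0.148
```

Request:
{"op": "move_arm", "data": {"motion": [{"offset": [-0.0011,0,-0.0017],"angular": [0,1.2,0],"jaw": 0},{"offset": [-0.0022,0,-0.0035],"angular": [0,2.4,0],"jaw": 0},{"offset": [-0.0033,0,-0.0052],"angular": [0,3.6,0],"jaw": 0},{"offset": [-0.0044,0,-0.007],"angular": [0,4.8,0],"jaw": 0},{"offset": [-0.0055,0,-0.0087],"angular": [0,6,0],"jaw": 0}]}}

```text
time_s: 9.85
eef_pos: [518.3, 109.9, 183.9]
ee_rot: [-0.128, 0.669, 0.722, 0.119]
force: [-0.2, 0.0, -1.6]
grip_width: 0.15
```

```bash
python3 - <<'E'
from h import *
p,Rc=pose();q,Rt=pour(20);print(p.round(1),q.round(1),np.degrees((Rc.inv()*Rt).as_rotvec()).round(2),ctrl.sense()['force'].round(1),ctrl.sense()['joints'].round(2))
E
```

```text
[518.3 109.9 183.9] [518.2 110.1 183. ] [-0.01 -0.07  0.06] [-0.2  0.  -1.6] [-0.17  0.38  1.6   0.36  1.27 -0.38]
```

Request:
{"op": "move_arm", "data": {"motion": [{"offset": [-0.0009,0,-0.0015],"angular": [0,1,0],"jaw": 0},{"offset": [-0.0018,0,-0.003],"angular": [0,2,0],"jaw": 0},{"offset": [-0.0027,0,-0.0044],"angular": [0,3,0],"jaw": 0},{"offset": [-0.0037,0,-0.0059],"angular": [0,4,0],"jaw": 0},{"offset": [-0.0046,0,-0.0073],"angular": [0,5,0],"jaw": 0}]}}

```text
time_s: 10.48
eef_pos: [518.8, 103.1, 189.1]
ee_rot: [-0.159, 0.663, 0.716, 0.147]
force: [0.3, 0.4, -1.8]
grip_width: 0.147
```

Request:
{"op": "move_arm", "data": {"motion": [{"offset": [-0.0009,0,-0.0015],"angular": [0,1,0],"jaw": 0},{"offset": [-0.0018,0,-0.003],"angular": [0,2,0],"jaw": 0},{"offset": [-0.0027,0,-0.0044],"angular": [0,3,0],"jaw": 0},{"offset": [-0.0037,0,-0.0059],"angular": [0,4,0],"jaw": 0},{"offset": [-0.0046,0,-0.0073],"angular": [0,5,0],"jaw": 0}]}}

```text
time_s: 11.1
eef_pos: [519.4, 95.9, 193.8]
ee_rot: [-0.19, 0.656, 0.708, 0.176]
force: [0.0, -0.5, -1.0]
grip_width: 0.153
```

Request:
{"op": "move_arm", "data": {"motion": [{"offset": [-0.0009,0,-0.0015],"angular": [0,1,0],"jaw": 0},{"offset": [-0.0018,0,-0.003],"angular": [0,2,0],"jaw": 0},{"offset": [-0.0027,0,-0.0044],"angular": [0,3,0],"jaw": 0},{"offset": [-0.0037,0,-0.0059],"angular": [0,4,0],"jaw": 0},{"offset": [-0.0046,0,-0.0073],"angular": [0,5,0],"jaw": 0}]}}

```text
time_s: 11.72
eef_pos: [519.9, 88.2, 197.8]
ee_rot: [-0.221, 0.648, 0.699, 0.205]
force: [-0.3, 0.1, -1.7]
grip_width: 0.154
```

```bash
python3 - <<'E'
from h import *
p,Rc=pose();q,Rt=pour(35);print(p.round(1),q.round(1),np.degrees((Rc.inv()*Rt).as_rotvec()).round(2),ctrl.sense()['force'].round(1))
a=cap('wrist','w5.png')['img'];b=cap('scene','s5.png')['img']
cv2.imwrite('pics/v5.png',np.vstack([a[:,:,::-1][60:360,120:520],cv2.resize(b[140:280,190:390],(400,280))[:,:,::-1]]))
E
```

```text
[519.9  88.2 197.8] [519.8  88.5 197.1] [-0.03 -0.06  0.05] [-0.3  0.1 -1.7]
```

View pics/v5.png

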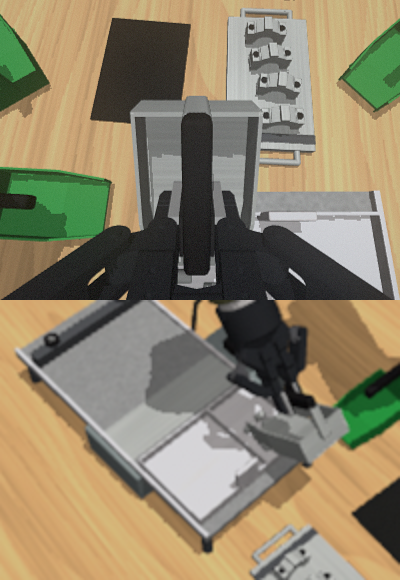

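The pan now looks empty from the wrist, with no rollers by the handle. I'll tilt a bit further and pause so nothing is left, then go back level and up.

Request:
{"op": "move_arm", "data": {"motion": [{"offset": [-0.002,0,-0.003],"angular": [0,2,0],"jaw": 0},{"offset": [-0.0037,0,-0.0059],"angular": [0,4,0],"jaw": 0},{"offset": [-0.0055,0,-0.0087],"angular": [0,6,0],"jaw": 0},{"offset": [-0.0074,0,-0.0116],"angular": [0,8,0],"jaw": 0},{"offset": [-0.0092,0,-0.0145],"angular": [0,10,0],"jaw": 0}]}}

```text
time_s: 12.45
eef_pos: [521.1, 72.3, 204.4]
ee_rot: [-0.281, 0.628, 0.677, 0.261]
force: [0.3, 0.8, -1.8]
grip_width: 0.151
```

Request:
{"op": "move_arm", "data": {"motion": [{"offset": [0,0,0],"angular": [0,0,0],"jaw": 0},{"offset": [0,0,0],"angular": [0,0,0],"jaw": 0},{"offset": [0,0,-0.02],"angular": [0,0,0],"jaw": 0},{"offset": [0,0,-0.05],"angular": [0,0,0],"jaw": 0},{"offset": [0,0,-0.08],"angular": [0,0,0],"jaw": 0}]}}

```text
time_s: 13.08
eef_pos: [525.3, 15.9, 261.7]
ee_rot: [-0.281, 0.628, 0.678, 0.26]
force: [0.8, 0.2, -1.7]
grip_width: 0.148
```

Request:
{"op": "move_arm", "data": {"motion": [{"offset": [0,0,0],"angular": [0,-9,0],"jaw": 0},{"offset": [0,0,0],"angular": [0,-18,0],"jaw": 0},{"offset": [0,0,0],"angular": [0,-27,0],"jaw": 0},{"offset": [0,0,0],"angular": [0,-36,0],"jaw": 0},{"offset": [0,0,0],"angular": [0,-45,0],"jaw": 0}]}}

```text
time_s: 13.7
eef_pos: [525.4, 16.5, 261.6]
ee_rot: [0.002, 0.68, 0.734, -0.001]
force: [-0.5, 0.3, -2.7]
grip_width: 0.154
```

```bash
python3 - <<'E'
from h import *
p,Rc=pose();print(p.round(1),ctrl.sense()['force'].round(1))
q=np.array([432.2,292.8,150])
plan([((460,215,230),yawR(140)),((432.2,292.8,190),yawR(188.8)),((432.2,292.8,67.5),yawR(188.8))])
a=cap('wrist','w6.png')['img'];b=cap('scene','s6.png')['img']
cv2.imwrite('pics/v6.png',np.vstack([a[:,:,::-1][60:360,120:520],cv2.resize(b[140:280,190:390],(400,280))[:,:,::-1]]))
E
```

```text
[525.4  16.5 261.6] [-0.5  0.3 -2.7]
off [0.2031, -0.0501, 0.0305] ang [-0.03, 0.29, -45.62] rows>= 5
off [0.0713, 0.0417, 0.04] ang [0.0, 0.0, -48.8] rows>= 5
off [0.0, 0.0, 0.1225] ang [0.0, 0.0, 0.0] rows>= 2
```

View pics/v6.png

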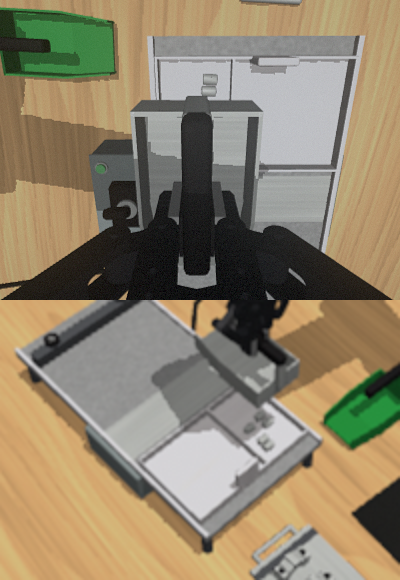

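The scoop is empty and the rollers lie in the small bay. Now I return the scoop to its mat.

Request:
{"op": "move_arm", "data": {"motion": [{"offset": [0.04,-0.01,0.006],"angular": [0,0,-9],"jaw": 0},{"offset": [0.08,-0.02,0.012],"angular": [0,0,-18],"jaw": 0},{"offset": [0.12,-0.03,0.018],"angular": [0,0,-27],"jaw": 0},{"offset": [0.16,-0.04,0.024],"angular": [0,0,-36],"jaw": 0},{"offset": [0.203,-0.05,0.03],"angular": [0,0.3,-45.6],"jaw": 0}]}}

```text
time_s: 14.42
eef_pos: [459.5, 215.8, 230.7]
ee_rot: [-0.003, 0.34, 0.94, 0.003]
force: [0.7, -0.0, -1.3]
grip_width: 0.151
```

Request:
{"op": "move_arm", "data": {"motion": [{"offset": [0.014,0.008,0.0],"angular": [0,0,-10],"jaw": 0},{"offset": [0.028,0.016,0.0],"angular": [0,0,-20],"jaw": 0},{"offset": [0.042,0.025,0.01],"angular": [0,0,-30],"jaw": 0},{"offset": [0.056,0.033,0.02],"angular": [0,0,-40],"jaw": 0},{"offset": [0.071,0.042,0.04],"angular": [0,0,-48.8],"jaw": 0}]}}

```text
time_s: 15.05
eef_pos: [432.8, 293.2, 191.3]
ee_rot: [-0.001, -0.078, 0.997, 0.004]
force: [0.2, 0.4, -1.9]
grip_width: 0.153
```

```bash
python3 - <<'E'
from h import *
p,Rc=pose();print(p.round(1))
plan([((432.2,292.8,72),yawR(188.8))])
E
```

```text
[432.8 293.2 191.3]
off [0.0004, -0.0012, 0.1193] ang [0.43, -0.11, 0.2] rows>= 2
```

Request:
{"op": "move_arm", "data": {"motion": [{"offset": [0,-0.001,0.03],"angular": [0.4,-0.1,0],"jaw": 0},{"offset": [0,-0.001,0.06],"angular": [0.4,-0.1,0],"jaw": 0},{"offset": [0,-0.001,0.09],"angular": [0.4,-0.1,0],"jaw": 0},{"offset": [0,-0.001,0.11],"angular": [0.4,-0.1,0],"jaw": 0},{"offset": [0,-0.001,0.119],"angular": [0.4,-0.1,0],"jaw": 0}]}}

```text
time_s: 15.68
eef_pos: [432.3, 291.9, 71.3]
ee_rot: [-0.001, -0.076, 0.997, -0.001]
force: [-0.6, 0.3, -1.7]
grip_width: 0.148
```

Request:
{"op": "move_arm", "data": {"motion": [{"offset": [0,0,0.0015],"angular": [0,0,0],"jaw": 0},{"offset": [0,0,0.003],"angular": [0,0,0],"jaw": 0},{"offset": [0,0,0.0045],"angular": [0,0,0],"jaw": 0},{"offset": [0,0,0.0055],"angular": [0,0,0],"jaw": 0},{"offset": [0,0,0.0055],"angular": [0,0,0],"jaw": 0}]}}

```text
time_s: 16.3
eef_pos: [432.6, 292.4, 66.9]
ee_rot: [0.0, -0.076, 0.997, -0.001]
force: [-0.7, 0.1, -2.6]
grip_width: 0.15
```

Request:
{"op": "move_arm", "data": {"motion": [{"offset": [0,0,0.001],"angular": [0,0,0],"jaw": 0},{"offset": [0,0,0.0015],"angular": [0,0,0],"jaw": 0},{"offset": [0,0,0.0015],"angular": [0,0,0],"jaw": 0}]}}

```text
time_s: 16.68
eef_pos: [432.8, 292.2, 66.6]
ee_rot: [0.0, -0.076, 0.997, -0.001]
force: [-5.0, -4.8, 13.1]
grip_width: 0.156
```

Contact (13 N, seated). Open and rise.

Request:
{"op": "move_arm", "data": {"motion": [{"offset": [0,0,-0.001],"angular": [0,0,0],"jaw": 0.02},{"offset": [0,0,-0.001],"angular": [0,0,0],"jaw": 0.045},{"offset": [0,0,-0.001],"angular": [0,0,0],"jaw": 0.045},{"offset": [0,0,-0.001],"angular": [0,0,0],"jaw": 0.045},{"offset": [0,0,-0.001],"angular": [0,0,0],"jaw": 0.045}]}}

```text
time_s: 17.3
eef_pos: [432.5, 292.3, 66.2]
ee_rot: [0.0, -0.076, 0.997, -0.001]
force: [-0.1, -0.0, 0.3]
grip_width: 0.528
```

Request:
{"op": "move_arm", "data": {"motion": [{"offset": [0,0,-0.03],"angular": [0,0,0],"jaw": 0.045},{"offset": [0,0,-0.08],"angular": [0,0,0],"jaw": 0.06},{"offset": [0,0,-0.13],"angular": [0,0,0],"jaw": 0.07},{"offset": [0,0,-0.18],"angular": [0,0,0],"jaw": 0.07},{"offset": [0,0,-0.18],"angular": [0,0,0],"jaw": 0.07}]}}

```text
time_s: 17.92
eef_pos: [433.6, 293.2, 249.9]
ee_rot: [0.004, -0.076, 0.997, 0.0]
force: [1.3, 0.2, -0.3]
grip_width: 0.819
```

```bash
python3 - <<'E'
from h import *
p,Rc=pose();print(p.round(1))
plan([((520,260,300),yawR(188.8))])
E
```

```text
[433.6 293.2 249.9]
off [-0.0807, -0.046, -0.0495] ang [-0.03, 0.42, -0.03] rows>= 2
```

```bash
python3 - <<'E'
from h import *
plan([((520,245,270),yawR(141.5)),((600,195,240),yawR(94.3))])
E
```

```text
off [-0.0782, -0.0608, -0.0195] ang [0.14, 0.41, 47.27] rows>= 5
off [-0.0937, 0.0107, 0.03] ang [0.0, 0.0, 47.2] rows>= 5
```

Request:
{"op": "move_arm", "data": {"motion": [{"offset": [-0.078,-0.061,-0.02],"angular": [0,0.4,47.3],"jaw": 0.07},{"offset": [-0.078,-0.061,-0.02],"angular": [0,0.4,47.3],"jaw": 0.07},{"offset": [-0.078,-0.061,-0.02],"angular": [0,0.4,47.3],"jaw": 0.07},{"offset": [-0.078,-0.061,-0.02],"angular": [0,0.4,47.3],"jaw": 0.07},{"offset": [-0.078,-0.061,-0.02],"angular": [0,0.4,47.3],"jaw": 0.07}]}}

```text
time_s: 18.55
eef_pos: [518.7, 244.2, 265.1]
ee_rot: [-0.004, 0.332, 0.943, -0.002]
force: [0.3, -0.7, 0.7]
grip_width: 0.819
```

Request:
{"op": "move_arm", "data": {"motion": [{"offset": [-0.094,0.011,0.03],"angular": [0,0,47.2],"jaw": 0.07},{"offset": [-0.094,0.011,0.03],"angular": [0,0,47.2],"jaw": 0.07},{"offset": [-0.094,0.011,0.03],"angular": [0,0,47.2],"jaw": 0.07},{"offset": [-0.094,0.011,0.03],"angular": [0,0,47.2],"jaw": 0.07},{"offset": [-0.094,0.011,0.03],"angular": [0,0,47.2],"jaw": 0.07}]}}

```text
time_s: 19.18
eef_pos: [598.8, 194.2, 234.5]
ee_rot: [-0.003, 0.682, 0.732, -0.003]
force: [-0.1, -0.3, -0.1]
grip_width: 0.817
```

```bash
python3 - <<'E'
from h import *
p,Rc=pose();print(p.round(1))
c=cap('wrist','w7.png');np.savez('w7.npz',**c)
print(proj(c,[[622,216,40],[601,341,40],TR,[432,292,75]]).round())
cv2.imwrite('pics/v7.png',cv2.resize(c['img'][:,:,::-1],(800,500),interpolation=cv2.INTER_CUBIC))
E
```

```text
[598.8 194.2 234.5]
[[339. 160.]
 [330.  40.]
 [301. 306.]
 [154.  76.]]
```

View pics/v7.png

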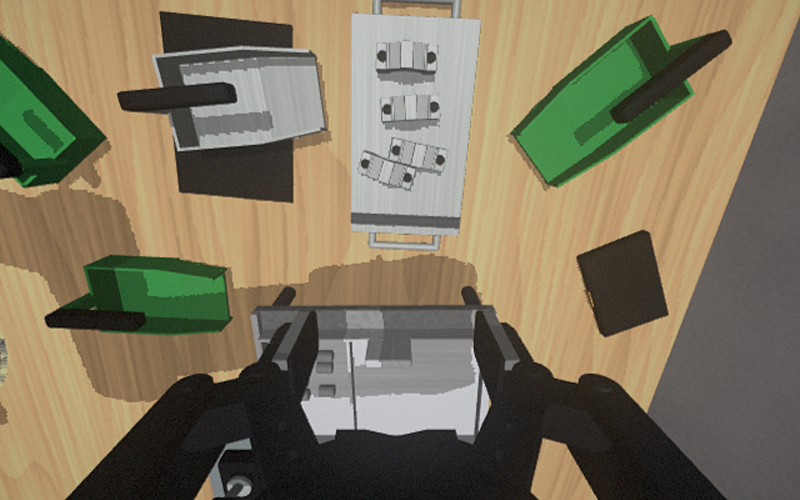

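The scoop is back upright on its mat and empty. One cap has been knocked: in this picture cap C is at (419,154) and cap D at (386,169), close together and askew, while A (407,57) and B (410,109) are square. I'll locate the caps from their black bolt dots.

```bash
cat >> h.py <<'E'
def dots(c,box,z=37,thr=70):
    x0,y0,x1,y1=box;g=c['img'].max(2);m=np.zeros_like(g);m[y0:y1,x0:x1]=(g[y0:y1,x0:x1]<thr)
    n,l,s,ce=cv2.connectedComponentsWithStats(m)
    return [(s[i][4],ce[i].round(1).tolist(),onz(c,ce[i]+.0,z)[:2].round(1).tolist()) for i in range(1,n) if s[i][4]>=6]
E
python3 - <<'E'
from h import *
c=dict(np.load('w7.npz'))
for d in dots(c,(282,15,375,165)): print(d)
E
```

```text
(np.int32(17), [304.6, 44.2], [574.7, 335.9])
(np.int32(29), [344.2, 45.6], [616.5, 337.4])
(np.int32(26), [346.8, 85.0], [623.3, 299.2])
(np.int32(26), [309.1, 87.0], [581.9, 294.3])
(np.int32(24), [316.1, 119.3], [592.1, 260.5])
(np.int32(30), [351.5, 127.5], [633.5, 254.3])
(np.int32(28), [291.4, 130.3], [564.2, 246.2])
(np.int32(28), [325.5, 141.7], [604.9, 236.0])
```

```bash
python3 - <<'E'
from h import *
a=cv2.imread('pics/w7.png');cv2.imwrite('pics/c7.png',cv2.resize(a[15:175,275:385],None,fx=3.7,fy=3.7,interpolation=cv2.INTER_CUBIC))
E
```

```text
(no output)
```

View pics/c7.png

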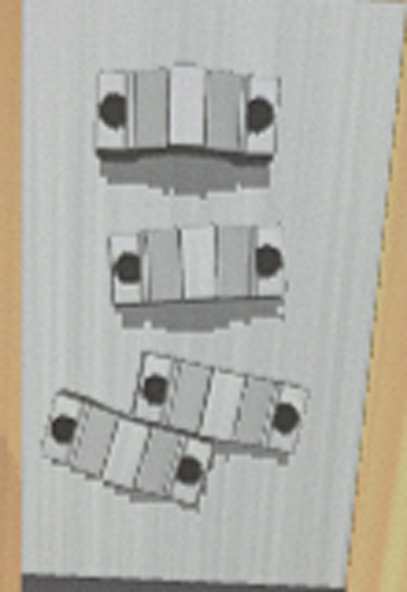

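Cap poses: D mid (584.6,241.1) at yaw −14°, C (612.8,257.4) at −8.5°, B (602.6,296.8) at +6.7°, A (595.6,336.7) at +2.1°. D goes first, gripped on its end faces and shifted 4 mm away from C.

```bash
cat >> h.py <<'E'
def slot(y,z,dx=0): # tool pose over tray slot; dx = where the cap sits along tool x
    p=TR+41.5*ex+(y-dx)*ey;p[2]=z;return p,yawR(90+Y)
E
python3 - <<'E'
from h import *
print(pose()[0].round(1))
plan([((583.6,237.2,110),yawR(76)),((583.6,237.2,24),None)])
print('to tray'); plan([((583.6,237.2,150),None),slot(-50,150,4),slot(-50,85.5,4)],(583.6,237.2,24),yawR(76))
E
```

```text
[598.8 194.3 234.6]
off [0.0439, -0.0112, 0.1247] ang [-0.46, 0.08, 17.94] rows>= 3
off [0.0, 0.0, 0.086] ang [0.0, 0.0, 0.0] rows>= 2
to tray
off [0.0, 0.0, -0.126] ang [0.0, 0.0, 0.0] rows>= 3
off [-0.242, 0.1124, 0.0] ang [0.0, 0.0, -18.3] rows>= 5
off [0.0, 0.0, 0.0645] ang [0.0, 0.0, 0.0] rows>= 2
```

Request:
{"op": "move_arm", "data": {"motion": [{"offset": [0.044,-0.011,0.125],"angular": [-0.5,0,18],"jaw": 0.064},{"offset": [0.044,-0.011,0.125],"angular": [-0.5,0,18],"jaw": 0.064},{"offset": [0.044,-0.011,0.125],"angular": [-0.5,0,18],"jaw": 0.064},{"offset": [0.044,-0.011,0.125],"angular": [-0.5,0,18],"jaw": 0.064},{"offset": [0.044,-0.011,0.125],"angular": [-0.5,0,18],"jaw": 0.064}]}}

```text
time_s: 19.85
eef_pos: [585.6, 236.9, 113.7]
ee_rot: [0.002, 0.786, 0.618, 0.003]
force: [0.2, -0.9, 0.4]
grip_width: 0.749
```

```bash
python3 - <<'E'
from h import *
print(pose()[0].round(1),ctrl.sense()['grip_width'])
c=cap('wrist','w8.png')
print(proj(c,[[584.6,241.1,36],[612.8,257.4,36],[564.2,246.2,37],[604.9,236.0,37]]).round(1))
print([d[1:] for d in dots(c,(150,150,500,330))])
plan([((583.6,237.2,24),yawR(76))])
E
```

```text
[585.6 236.9 113.7] 0.7486192351690872
[[313.4 207.3]
 [343.3 180.3]
 [287.3 207.7]
 [339.3 207.8]]
[([490.0, 151.9], [725.5, 252.9]), ([496.6, 157.2], [730.2, 247.5]), ([370.4, 178.1], [633.7, 254.4]), ([317.0, 183.5], [592.2, 260.1]), ([186.6, 241.9], [473.8, 237.0]), ([287.4, 207.6], [564.3, 246.2]), ([339.4, 207.8], [605.0, 236.0]), ([350.6, 243.7], [607.3, 202.0]), ([212.0, 303.1], [472.4, 173.1]), ([425.3, 303.1], [661.9, 125.5])]
off [-0.0003, -0.0023, 0.0894] ang [0.36, -0.07, 0.29] rows>= 2
```

View pics/w8.png

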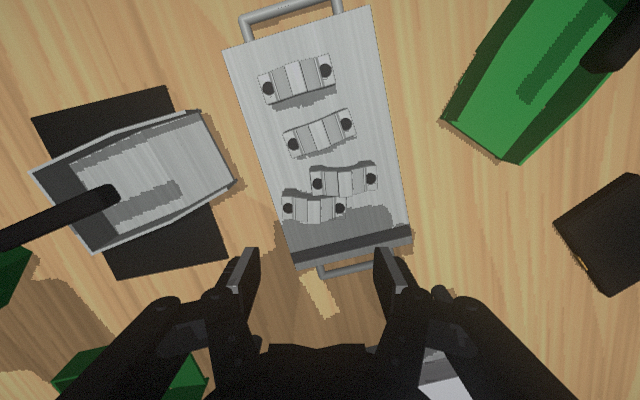

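D lies between the fingers' planes as computed: its dots at (287,208) and (339,208) match the prediction within 0.1 px. I go down and grip.

Request:
{"op": "move_arm", "data": {"motion": [{"offset": [0,-0.002,0.03],"angular": [0.3,0,0],"jaw": 0.064},{"offset": [0,-0.002,0.06],"angular": [0.3,0,0],"jaw": 0.064},{"offset": [0,-0.002,0.08],"angular": [0.3,0,0],"jaw": 0.064},{"offset": [0,-0.002,0.087],"angular": [0.3,0,0],"jaw": 0.064},{"offset": [0,-0.002,0.087],"angular": [0.3,0,0],"jaw": 0.064}]}}

```text
time_s: 20.52
eef_pos: [582.8, 237.7, 24.7]
ee_rot: [-0.001, 0.787, 0.617, -0.001]
force: [0.3, -1.1, 0.5]
grip_width: 0.752
```

```bash
python3 - <<'E'
from h import *
print(pose()[0].round(1),ctrl.sense()['force'].round(1)); plan([((583.6,237.2,24),yawR(76))])
E
```

```text
[582.8 237.7  24.7] [ 0.3 -1.1  0.5]
off [-0.0003, 0.0009, 0.0007] ang [-0.1, 0.0, 0.26] rows>= 1
```

Request:
{"op": "move_arm", "data": {"motion": [{"offset": [0,0,0],"angular": [0,0,0],"jaw": 0.03},{"offset": [0,0,0],"angular": [0,0,0],"jaw": 0.03},{"offset": [0,0,0],"angular": [0,0,0],"jaw": 0.03},{"offset": [0,0,0],"angular": [0,0,0],"jaw": 0.03}], "squeeze": 50}}

```text
time_s: 21.02
eef_pos: [583.2, 237.9, 25.6]
ee_rot: [-0.0, 0.787, 0.617, 0.0]
force: [-0.1, -0.4, 5.2]
grip_width: 0.598
```

Request:
{"op": "move_arm", "data": {"motion": [{"offset": [0,0,-0.01],"angular": [0,0,0],"jaw": 0.03},{"offset": [0,0,-0.04],"angular": [0,0,0],"jaw": 0.03},{"offset": [0,0,-0.08],"angular": [0,0,0],"jaw": 0.03},{"offset": [0,0,-0.11],"angular": [0,0,0],"jaw": 0.03},{"offset": [0,0,-0.126],"angular": [0,0,0],"jaw": 0.03}]}}

```text
time_s: 21.65
eef_pos: [582.9, 237.8, 152.0]
ee_rot: [-0.0, 0.787, 0.617, 0.0]
force: [-0.4, 0.4, -2.4]
grip_width: 0.593
```

```bash
python3 - <<'E'
from h import *
print(pose()[0].round(1),ctrl.sense()['grip_width']*85.4,ctrl.sense()['force'].round(1))
c=cap('wrist','w9.png');print([d[1:] for d in dots(c,(250,20,430,330),37)])
print('held z?',[d[1:] for d in dots(c,(250,180,400,330),37+126)])
p=pose()[0];print(proj(c,[p]).round(1))
plan([slot(-50,150,4),slot(-50,85.5,4)])
E
```

```text
[582.9 237.8 152. ] 50.62068113922768 [-0.4  0.4 -2.4]
[([327.5, 75.6], [616.8, 337.8]), ([279.1, 90.6], [575.0, 336.2]), ([344.8, 120.7], [623.2, 299.5]), ([299.9, 138.2], [581.8, 294.4]), ([366.1, 167.9], [633.5, 254.4]), ([320.6, 172.5], [592.3, 260.0]), ([345.5, 228.1], [603.0, 200.0]), ([367.1, 247.5], [619.7, 173.9]), ([327.7, 251.1], [580.3, 179.3]), ([388.0, 300.9], [629.9, 104.5]), ([251.2, 257.2], [503.0, 191.0]), ([259.6, 299.8], [495.5, 139.0]), ([275.3, 269.8], [522.6, 171.0]), ([377.9, 268.2], [626.2, 147.5]), ([426.3, 273.2], [674.1, 129.5])]
held z? [([345.5, 228.1], [602.6, 260.1]), ([367.1, 247.5], [610.9, 247.3]), ([327.7, 251.1], [591.5, 249.9]), ([376.5, 296.9], [610.4, 217.2]), ([251.2, 257.2], [553.6, 255.7]), ([259.6, 299.8], [549.9, 230.2]), ([275.3, 269.8], [563.2, 245.9]), ([377.9, 268.2], [614.0, 234.3])]
[[317.4 264.2]]
off [-0.2433, 0.1117, 0.0031] ang [0.07, -0.06, -18.04] rows>= 5
off [0.0, 0.0, 0.0645] ang [0.0, 0.0, 0.0] rows>= 2
```

```bash
python3 - <<'E'
from h import *
plan([slot(-16,150,4),slot(-16,86,4)])
E
```

```text
off [-0.2109, 0.1012, 0.0031] ang [0.07, -0.06, -18.04] rows>= 4
off [0.0, 0.0, 0.064] ang [0.0, 0.0, 0.0] rows>= 2
```

Request:
{"op": "move_arm", "data": {"motion": [{"offset": [-0.03,0.014,0],"angular": [0,0,-3],"jaw": 0.03},{"offset": [-0.08,0.038,0],"angular": [0,0,-8],"jaw": 0.03},{"offset": [-0.13,0.062,0],"angular": [0,0,-12],"jaw": 0.03},{"offset": [-0.18,0.086,0.003],"angular": [0,0,-16],"jaw": 0.03},{"offset": [-0.211,0.101,0.003],"angular": [0,0,-18],"jaw": 0.03}]}}

```text
time_s: 22.32
eef_pos: [630.4, 6.3, 145.5]
ee_rot: [-0.002, 0.68, 0.733, -0.001]
force: [-0.1, -0.4, -1.8]
grip_width: 0.597
```

Request:
{"op": "move_arm", "data": {"motion": [{"offset": [0,0,0],"angular": [0,0,0],"jaw": 0.03},{"offset": [0,0,0.02],"angular": [0,0,0],"jaw": 0.03},{"offset": [0,0,0.045],"angular": [0,0,0],"jaw": 0.03},{"offset": [0,0,0.058],"angular": [0,0,0],"jaw": 0.03},{"offset": [0,0,0.06],"angular": [0,0,0],"jaw": 0.03}]}}

```text
time_s: 22.95
eef_pos: [630.2, 9.5, 86.5]
ee_rot: [-0.001, 0.68, 0.733, -0.001]
force: [-2.2, 0.7, 4.2]
grip_width: 0.599
```

```bash
python3 - <<'E'
from h import *
p=pose()[0];print(p.round(1),ctrl.sense()['force'].round(1))
d=p-TR;print('tray xy',d@ex,d@ey)
c=cap('wrist','w10.png');np.savez('w10.npz',**c)
E
```

```text
[630.2   9.5  86.5] [-2.2  0.7  4.2]
tray xy 40.1878259090743 -19.46706058254358
```

View pics/w10.png

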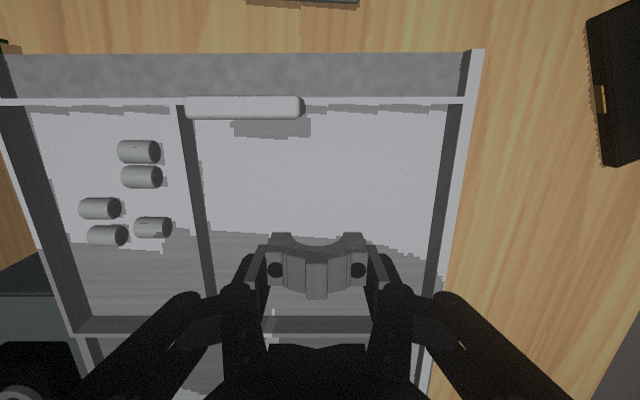

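Five rollers lie in the small bay, the same number seen in the scoop, and the cap stands on the floor of the large bay. I release it and check the tray frame from this picture.

Request:
{"op": "move_arm", "data": {"motion": [{"offset": [0,0,-0.001],"angular": [0,0,0],"jaw": 0.062},{"offset": [0,0,-0.001],"angular": [0,0,0],"jaw": 0.062},{"offset": [0,0,-0.001],"angular": [0,0,0],"jaw": 0.062},{"offset": [0,0,-0.03],"angular": [0,0,0],"jaw": 0.062},{"offset": [0,0,-0.065],"angular": [0,0,0],"jaw": 0.062}]}}

```text
time_s: 23.62
eef_pos: [630.3, 8.8, 152.3]
ee_rot: [-0.002, 0.68, 0.733, -0.001]
force: [0.9, -0.6, 0.1]
grip_width: 0.726
```

```bash
python3 - <<'E'
from h import *
c=dict(np.load('w10.npz'))
for n,u,v,z in [('+y rim in, mid',240,97,88),('+y rim out',150,97,88),('+x rim in',464,103,88),('+x rim in low',424,320,88),('div top L',178,104,88),('div top R',187,104,88),('tab outer top L',188,97,120),('tab outer top R',303,97,120),('slide end',330,52,70),('-x rim in',25,104,88)]:
    d=onz(c,(u,v),z)-TR;print(n,(d@ex).round(1),(d@ey).round(1))
cc=cap('wrist','w11.png');print([(d[1],((np.array(d[2])-TR[:2])@ex[:2]).round(1),((np.array(d[2])-TR[:2])@ey[:2]).round(1)) for d in dots(cc,(240,150,400,330),98)])
print(pose()[0].round(1),ctrl.sense()['grip_width']*85.4)
C=np.array([[592.3,260.0],[633.5,254.4]]);m=C.mean(0);d=C[1]-C[0];y=np.degrees(np.arctan2(d[1],d[0]));print('C',m,y)
plan([((m[0],m[1],150),yawR(90+y)),((m[0],m[1],25),None)])
E
```

```text
+y rim in, mid 5.9 66.4
+y rim out -34.1 66.4
+x rim in 105.7 63.8
+x rim in low 102.9 -56.6
div top L -22.1 63.5
div top R -18.1 63.4
tab outer top L -3.2 65.6
tab outer top R 35.5 65.5
slide end 46.4 87.1
-x rim in -90.8 63.5
[([398.0, 214.1], np.float64(99.0), np.float64(-12.9)), ([288.0, 218.2], np.float64(18.9), np.float64(-16.1)), ([345.1, 218.1], np.float64(60.7), np.float64(-16.0)), ([249.0, 281.3], np.float64(-13.9), np.float64(-70.4)), ([386.9, 283.7], np.float64(95.7), np.float64(-72.5))]
[632.3   8.5 158. ] 61.72976948946376
C [612.9 257.2] -7.7403411588379045
off [0.2494, -0.0009, 0.0076] ang [0.27, 0.05, 12.0] rows>= 4
off [0.0, 0.0, 0.125] ang [0.0, 0.0, 0.0] rows>= 2
```

Request:
{"op": "move_arm", "data": {"motion": [{"offset": [0.25,-0.001,0.008],"angular": [0.3,0,12],"jaw": 0.064},{"offset": [0.25,-0.001,0.008],"angular": [0.3,0,12],"jaw": 0.064},{"offset": [0.25,-0.001,0.008],"angular": [0.3,0,12],"jaw": 0.064},{"offset": [0.25,-0.001,0.008],"angular": [0.3,0,12],"jaw": 0.064},{"offset": [0.25,-0.001,0.008],"angular": [0.3,0,12],"jaw": 0.064}]}}

```text
time_s: 24.3
eef_pos: [609.9, 262.1, 143.6]
ee_rot: [-0.003, 0.752, 0.66, -0.003]
force: [-0.9, 0.6, -0.2]
grip_width: 0.75
```

```bash
python3 - <<'E'
from h import *
print(pose()[0].round(1))
c=cap('wrist');print([d[2] for d in dots(c,(200,20,430,230),37)])
plan([((612.9,257.2,25),yawR(82.3))])
E
```

```text
[609.9 262.1 143.6]
[[616.6, 337.7], [575.0, 335.8], [708.4, 304.8], [704.0, 293.7], [623.2, 299.4], [581.9, 294.4], [592.2, 260.1], [633.3, 254.4], [500.5, 254.9]]
off [-0.0025, 0.0038, 0.1186] ang [-0.45, 0.04, 0.14] rows>= 2
```

Request:
{"op": "move_arm", "data": {"motion": [{"offset": [0,0,0],"angular": [0,0,0],"jaw": 0.064},{"offset": [0,0,0.03],"angular": [0,0,0],"jaw": 0.064},{"offset": [0,0,0.06],"angular": [0,0,0],"jaw": 0.064},{"offset": [0,0,0.075],"angular": [0,0,0],"jaw": 0.064},{"offset": [0,0,0.075],"angular": [0,0,0],"jaw": 0.064}]}}

```text
time_s: 24.98
eef_pos: [610.5, 257.1, 68.6]
ee_rot: [-0.003, 0.754, 0.657, -0.003]
force: [0.2, -0.6, 0.2]
grip_width: 0.748
```

```bash
python3 - <<'E'
from h import *
print(pose()[0].round(1)); plan([((612.9,257.2,25),yawR(82.3))])
E
```

```text
[610.5 257.1  68.6]
off [0.0004, 0.0027, 0.0436] ang [-0.51, 0.07, -0.11] rows>= 1
```

Request:
{"op": "move_arm", "data": {"motion": [{"offset": [0,0.0025,0.02],"angular": [-0.5,0,0],"jaw": 0.064},{"offset": [0,0.0025,0.044],"angular": [-0.5,0,0],"jaw": 0.064},{"offset": [0,0.0025,0.044],"angular": [-0.5,0,0],"jaw": 0.03},{"offset": [0,0.0025,0.044],"angular": [-0.5,0,0],"jaw": 0.03},{"offset": [0,0.0025,0.044],"angular": [-0.5,0,0],"jaw": 0.03}]}}

```text
time_s: 25.6
eef_pos: [613.2, 257.8, 26.3]
ee_rot: [0.001, 0.753, 0.658, 0.001]
force: [0.1, 0.3, -1.6]
grip_width: 0.595
```

Request:
{"op": "move_arm", "data": {"motion": [{"offset": [0,0,0],"angular": [0,0,0],"jaw": 0.03},{"offset": [0,0,-0.02],"angular": [0,0,0],"jaw": 0.03},{"offset": [0,0,-0.06],"angular": [0,0,0],"jaw": 0.03},{"offset": [0,0,-0.1],"angular": [0,0,0],"jaw": 0.03},{"offset": [0,0,-0.125],"angular": [0,0,0],"jaw": 0.03}]}}

```text
time_s: 26.22
eef_pos: [613.1, 258.0, 154.1]
ee_rot: [0.002, 0.753, 0.658, 0.002]
force: [0.7, 0.9, -1.1]
grip_width: 0.594
```

```bash
python3 - <<'E'
from h import *
print(pose()[0].round(1),ctrl.sense()['force'].round(1))
plan([slot(-47,150),slot(-47,86)])
E
```

```text
[613.1 258.  154.1] [ 0.7  0.9 -1.1]
off [-0.2706, 0.0574, 0.0042] ang [0.29, -0.02, -12.04] rows>= 5
off [0.0, 0.0, 0.064] ang [0.0, 0.0, 0.0] rows>= 2
```

Request:
{"op": "move_arm", "data": {"motion": [{"offset": [-0.055,0.012,0],"angular": [0.3,0,-3],"jaw": 0.03},{"offset": [-0.11,0.024,0],"angular": [0.3,0,-5],"jaw": 0.03},{"offset": [-0.165,0.035,0],"angular": [0.3,0,-8],"jaw": 0.03},{"offset": [-0.22,0.046,0],"angular": [0.3,0,-10],"jaw": 0.03},{"offset": [-0.271,0.057,0.0],"angular": [0.3,0,-12],"jaw": 0.03}]}}

```text
time_s: 26.85
eef_pos: [632.6, -20.3, 152.1]
ee_rot: [-0.0, 0.68, 0.733, -0.001]
force: [0.8, 0.6, -1.4]
grip_width: 0.596
```

Request:
{"op": "move_arm", "data": {"motion": [{"offset": [0,0,0],"angular": [0,0,0],"jaw": 0.03},{"offset": [0,0,0.01],"angular": [0,0,0],"jaw": 0.03},{"offset": [0,0,0.03],"angular": [0,0,0],"jaw": 0.03},{"offset": [0,0,0.03],"angular": [0,0,0],"jaw": 0.03}]}}

```text
time_s: 27.35
eef_pos: [631.5, -16.7, 118.8]
ee_rot: [-0.003, 0.68, 0.733, -0.002]
force: [-0.4, 1.4, -1.4]
grip_width: 0.594
```

```bash
python3 - <<'E'
from h import *
p=pose()[0];d=p-TR;print(p.round(1),'tray xy',d@ex,d@ey)
plan([slot(-47,87)])
E
```

```text
[631.5 -16.7 118.8] tray xy 39.454259299490296 -45.7117563045635
off [-0.0013, 0.0023, 0.0318] ang [-0.43, -0.04, 0.05] rows>= 1
```

Request:
{"op": "move_arm", "data": {"motion": [{"offset": [-0.001,0.002,0.015],"angular": [-0.4,0,0],"jaw": 0.03},{"offset": [-0.001,0.002,0.028],"angular": [-0.4,0,0],"jaw": 0.03},{"offset": [-0.001,0.002,0.032],"angular": [-0.4,0,0],"jaw": 0.03},{"offset": [-0.001,0.002,0.032],"angular": [-0.4,0,0],"jaw": 0.03}]}}

```text
time_s: 27.85
eef_pos: [634.3, -19.3, 88.0]
ee_rot: [0.001, 0.68, 0.733, 0.001]
force: [-0.1, -0.3, -0.7]
grip_width: 0.594
```

Request:
{"op": "move_arm", "data": {"motion": [{"offset": [0,0,0],"angular": [0,0,0],"jaw": 0.062},{"offset": [0,0,0],"angular": [0,0,0],"jaw": 0.062},{"offset": [0,0,0],"angular": [0,0,0],"jaw": 0.062},{"offset": [0,0,-0.035],"angular": [0,0,0],"jaw": 0.062},{"offset": [0,0,-0.07],"angular": [0,0,0],"jaw": 0.062}]}}

```text
time_s: 28.48
eef_pos: [634.0, -19.2, 159.1]
ee_rot: [0.001, 0.68, 0.733, 0.001]
force: [1.1, -0.0, -0.4]
grip_width: 0.723
```

```bash
python3 - <<'E'
from h import *
p=pose()[0];print(p.round(1))
cc=cap('wrist');print([(((np.array(d[2])-TR[:2])@ex[:2]).round(1),((np.array(d[2])-TR[:2])@ey[:2]).round(1)) for d in dots(cc,(260,150,400,330),98)])
plan([((602.6,297,150),yawR(96.8)),((602.6,297,25),None)])
E
```

```text
[634.  -19.2 159.1]
[(np.float64(19.0), np.float64(-16.0)), (np.float64(60.9), np.float64(-16.0)), (np.float64(100.0), np.float64(-45.0)), (np.float64(20.9), np.float64(-48.5)), (np.float64(62.6), np.float64(-48.4)), (np.float64(99.6), np.float64(-108.2)), (np.float64(-3.4), np.float64(-90.2))]
off [0.1591, -0.0049, 0.0068] ang [0.29, 0.08, -1.27] rows>= 3
off [0.1592, -0.0013, 0.0071] ang [0.29, 0.08, -1.27] rows>= 3
off [0.0, 0.0, 0.125] ang [0.0, 0.0, 0.0] rows>= 2
```

Request:
{"op": "move_arm", "data": {"motion": [{"offset": [0.16,-0.005,0.007],"angular": [0.3,0,-1.3],"jaw": 0.064},{"offset": [0.16,-0.005,0.007],"angular": [0.3,0,-1.3],"jaw": 0.064},{"offset": [0.318,-0.002,0.014],"angular": [0.6,0.2,-2.5],"jaw": 0.064},{"offset": [0.318,-0.002,0.014],"angular": [0.6,0.2,-2.5],"jaw": 0.064},{"offset": [0.318,-0.002,0.014],"angular": [0.6,0.2,-2.5],"jaw": 0.064}]}}

```text
time_s: 29.15
eef_pos: [608.6, 293.8, 144.5]
ee_rot: [-0.004, 0.664, 0.748, -0.002]
force: [1.0, -0.9, 0.7]
grip_width: 0.751
```

Request:
{"op": "move_arm", "data": {"motion": [{"offset": [0,0,0.0],"angular": [0,0,0],"jaw": 0.064},{"offset": [0,0,0.04],"angular": [0,0,0],"jaw": 0.064},{"offset": [0,0,0.07],"angular": [0,0,0],"jaw": 0.064},{"offset": [0,0,0.07],"angular": [0,0,0],"jaw": 0.064}]}}

```text
time_s: 29.65
eef_pos: [607.5, 290.9, 72.3]
ee_rot: [-0.005, 0.665, 0.747, -0.004]
force: [-0.0, 0.2, 0.4]
grip_width: 0.752
```

```bash
python3 - <<'E'
from h import *
p=pose()[0];print(p.round(1))
c=cap('wrist');print([d[2] for d in dots(c,(200,20,430,230),37)])
plan([((602.6,297,25),yawR(96.8))])
E
```

```text
[607.5 290.9  72.3]
[[574.9, 335.9], [616.6, 337.6], [581.5, 294.9], [623.1, 299.9], [532.7, 286.9]]
off [0.0062, -0.0048, 0.0495] ang [-0.49, -0.17, -0.09] rows>= 1
```

Request:
{"op": "move_arm", "data": {"motion": [{"offset": [0.006,-0.005,0.015],"angular": [-0.5,-0.2,0],"jaw": 0.064},{"offset": [0.006,-0.005,0.035],"angular": [-0.5,-0.2,0],"jaw": 0.064},{"offset": [0.006,-0.005,0.049],"angular": [-0.5,-0.2,0],"jaw": 0.064},{"offset": [0.006,-0.005,0.049],"angular": [-0.5,-0.2,0],"jaw": 0.05},{"offset": [0.006,-0.005,0.049],"angular": [-0.5,-0.2,0],"jaw": 0.03}]}}

```text
time_s: 30.32
eef_pos: [602.7, 297.4, 25.8]
ee_rot: [0.001, 0.664, 0.747, 0.001]
force: [0.0, -0.7, -1.4]
grip_width: 0.599
```

Request:
{"op": "move_arm", "data": {"motion": [{"offset": [0,0,0],"angular": [0,0,0],"jaw": 0.03},{"offset": [0,0,0],"angular": [0,0,0],"jaw": 0.03},{"offset": [0,0,-0.04],"angular": [0,0,0],"jaw": 0.03},{"offset": [0,0,-0.09],"angular": [0,0,0],"jaw": 0.03},{"offset": [0,0,-0.13],"angular": [0,0,0],"jaw": 0.03}]}}

```text
time_s: 30.95
eef_pos: [602.3, 297.6, 157.8]
ee_rot: [0.001, 0.664, 0.748, 0.001]
force: [0.1, 0.2, -1.4]
grip_width: 0.596
```

```bash
python3 - <<'E'
from h import *
p=pose()[0];print(p.round(1),ctrl.sense()['grip_width'])
plan([slot(15,150),slot(15,115)])
E
```

```text
[602.3 297.6 157.8] 0.5956685087706569
off [-0.255, -0.0035, 0.0078] ang [0.15, -0.01, 2.46] rows>= 5
off [0.0, 0.0, 0.035] ang [0.0, 0.0, 0.0] rows>= 1
```

Request:
{"op": "move_arm", "data": {"motion": [{"offset": [-0.055,-0.001,0],"angular": [0,0,1],"jaw": 0.03},{"offset": [-0.11,-0.002,0],"angular": [0,0,1],"jaw": 0.03},{"offset": [-0.165,-0.003,0],"angular": [0,0,2],"jaw": 0.03},{"offset": [-0.22,-0.003,0],"angular": [0,0,2.5],"jaw": 0.03},{"offset": [-0.255,-0.0035,0.005],"angular": [0,0,2.5],"jaw": 0.03}]}}

```text
time_s: 31.58
eef_pos: [629.0, 41.3, 151.1]
ee_rot: [0.001, 0.681, 0.732, 0.001]
force: [0.6, 1.5, -0.9]
grip_width: 0.598
```

Request:
{"op": "move_arm", "data": {"motion": [{"offset": [0,0,0],"angular": [0,0,0],"jaw": 0.03},{"offset": [0,0,0.015],"angular": [0,0,0],"jaw": 0.03},{"offset": [0,0,0.035],"angular": [0,0,0],"jaw": 0.03},{"offset": [0,0,0.035],"angular": [0,0,0],"jaw": 0.03}]}}

```text
time_s: 32.08
eef_pos: [627.6, 45.2, 113.4]
ee_rot: [-0.001, 0.68, 0.733, -0.001]
force: [-0.4, -0.5, -1.7]
grip_width: 0.599
```

```bash
python3 - <<'E'
from h import *
p=pose()[0];d=p-TR;print(p.round(1),'tray xy',d@ex,d@ey)
plan([slot(15,87)])
E
```

```text
[627.6  45.2 113.4] tray xy 40.22436178471478 16.323005553928155
off [-0.0013, 0.0014, 0.0264] ang [-0.17, -0.04, 0.05] rows>= 1
```

Request:
{"op": "move_arm", "data": {"motion": [{"offset": [-0.001,0.001,0.012],"angular": [0,0,0],"jaw": 0.03},{"offset": [-0.001,0.001,0.023],"angular": [0,0,0],"jaw": 0.03},{"offset": [-0.001,0.001,0.027],"angular": [0,0,0],"jaw": 0.03},{"offset": [-0.001,0.001,0.027],"angular": [0,0,0],"jaw": 0.03}]}}

```text
time_s: 32.58
eef_pos: [629.8, 42.9, 88.3]
ee_rot: [0.0, 0.68, 0.733, 0.0]
force: [0.0, -0.6, -2.0]
grip_width: 0.596
```

Request:
{"op": "move_arm", "data": {"motion": [{"offset": [0,0,0],"angular": [0,0,0],"jaw": 0.062},{"offset": [0,0,0],"angular": [0,0,0],"jaw": 0.062},{"offset": [0,0,0],"angular": [0,0,0],"jaw": 0.062},{"offset": [0,0,-0.035],"angular": [0,0,0],"jaw": 0.062},{"offset": [0,0,-0.07],"angular": [0,0,0],"jaw": 0.062}]}}

```text
time_s: 33.2
eef_pos: [629.7, 43.0, 159.4]
ee_rot: [0.0, 0.68, 0.733, 0.0]
force: [0.8, -0.3, -0.9]
grip_width: 0.725
```

```bash
python3 - <<'E'
from h import *
p=pose()[0];print(p.round(1))
cc=cap('wrist');print([(((np.array(d[2])-TR[:2])@ex[:2]).round(1),((np.array(d[2])-TR[:2])@ey[:2]).round(1)) for d in dots(cc,(260,150,400,330),98)])
plan([((595.6,336.8,150),yawR(92.2))])
E
```

```text
[629.7  43.  159.4]
[(np.float64(99.8), np.float64(24.2)), (np.float64(21.1), np.float64(14.0)), (np.float64(62.8), np.float64(13.6)), (np.float64(99.9), np.float64(-6.1)), (np.float64(25.0), np.float64(2.4)), (np.float64(58.8), np.float64(1.2)), (np.float64(16.4), np.float64(-0.9)), (np.float64(20.9), np.float64(0.5)), (np.float64(28.6), np.float64(-3.5)), (np.float64(46.5), np.float64(-4.9)), (np.float64(62.0), np.float64(-3.1)), (np.float64(36.1), np.float64(-9.4)), (np.float64(99.8), np.float64(-47.4)), (np.float64(-3.3), np.float64(-28.4)), (np.float64(19.1), np.float64(-16.1)), (np.float64(60.7), np.float64(-16.2)), (np.float64(42.3), np.float64(-34.8)), (np.float64(20.9), np.float64(-48.6)), (np.float64(62.6), np.float64(-48.5))]
off [0.1479, -0.007, 0.0071] ang [0.25, 0.04, 1.03] rows>= 3
off [0.1478, -0.0097, 0.0073] ang [0.25, 0.04, 1.03] rows>= 3
```

Request:
{"op": "move_arm", "data": {"motion": [{"offset": [0.06,-0.003,0.002],"angular": [0.2,0,1],"jaw": 0.064},{"offset": [0.12,-0.007,0.004],"angular": [0.3,0,1],"jaw": 0.064},{"offset": [0.18,-0.01,0.006],"angular": [0.4,0,2],"jaw": 0.064},{"offset": [0.24,-0.014,0.01],"angular": [0.5,0,2],"jaw": 0.064},{"offset": [0.296,-0.0165,0.014],"angular": [0.5,0,2],"jaw": 0.064}]}}

```text
time_s: 33.88
eef_pos: [590.8, 339.0, 144.5]
ee_rot: [-0.002, 0.693, 0.721, -0.003]
force: [0.9, -1.1, -0.5]
grip_width: 0.75
```

Request:
{"op": "move_arm", "data": {"motion": [{"offset": [0,0,0.0],"angular": [0,0,0],"jaw": 0.064},{"offset": [0,0,0.04],"angular": [0,0,0],"jaw": 0.064},{"offset": [0,0,0.07],"angular": [0,0,0],"jaw": 0.064},{"offset": [0,0,0.07],"angular": [0,0,0],"jaw": 0.064}]}}

```text
time_s: 34.38
eef_pos: [590.1, 335.5, 72.4]
ee_rot: [-0.003, 0.693, 0.721, -0.005]
force: [0.3, -0.4, 0.3]
grip_width: 0.752
```

```bash
python3 - <<'E'
from h import *
p=pose()[0];print(p.round(1))
c=cap('wrist');print([d[2] for d in dots(c,(200,20,430,230),37)])
plan([((595.7,336.8,25),yawR(92.2))])
E
```

```text
[590.1 335.5  72.4]
[[617.7, 456.6], [519.1, 341.1], [522.4, 339.0], [575.4, 339.4], [616.2, 341.1]]
off [0.0006, 0.0051, 0.0495] ang [-0.48, 0.04, 0.01] rows>= 1
```

```bash
python3 - <<'E'
from h import *
c=cap('wrist');print(dots(c,(260,150,400,260),37))
E
```

```text
[(np.int32(102), [293.6, 232.7], [574.9, 335.9]), (np.int32(110), [355.3, 232.9], [616.7, 337.4]), (np.int32(198), [383.0, 254.2], [637.3, 321.9])]
```

The shift was only my crop box cutting the dots; A has not moved (mid 595.8,336.7).

Request:
{"op": "move_arm", "data": {"motion": [{"offset": [0.001,0.005,0.015],"angular": [-0.5,0,0],"jaw": 0.064},{"offset": [0.001,0.005,0.035],"angular": [-0.5,0,0],"jaw": 0.064},{"offset": [0.001,0.005,0.049],"angular": [-0.5,0,0],"jaw": 0.064},{"offset": [0.001,0.005,0.049],"angular": [-0.5,0,0],"jaw": 0.05},{"offset": [0.001,0.005,0.049],"angular": [-0.5,0,0],"jaw": 0.03}]}}

```text
time_s: 35.1
eef_pos: [595.5, 338.1, 25.6]
ee_rot: [0.0, 0.693, 0.721, 0.0]
force: [-0.3, -0.3, -1.6]
grip_width: 0.596
```

Request:
{"op": "move_arm", "data": {"motion": [{"offset": [0,0,0],"angular": [0,0,0],"jaw": 0.03},{"offset": [0,0,0],"angular": [0,0,0],"jaw": 0.03},{"offset": [0,0,-0.04],"angular": [0,0,0],"jaw": 0.03},{"offset": [0,0,-0.09],"angular": [0,0,0],"jaw": 0.03},{"offset": [0,0,-0.13],"angular": [0,0,0],"jaw": 0.03}]}}

```text
time_s: 35.72
eef_pos: [595.4, 338.1, 157.8]
ee_rot: [0.001, 0.693, 0.721, 0.001]
force: [1.0, -0.2, -0.9]
grip_width: 0.601
```

```bash
python3 - <<'E'
from h import *
p=pose()[0];print(p.round(1),ctrl.sense()['grip_width'])
plan([slot(44,152)])
E
```

```text
[595.4 338.1 157.8] 0.6006476705849323
off [-0.2663, 0.0209, 0.0058] ang [0.15, -0.01, -2.04] rows>= 5
```

Request:
{"op": "move_arm", "data": {"motion": [{"offset": [-0.055,0.004,0],"angular": [0,0,-0.5],"jaw": 0.03},{"offset": [-0.11,0.008,0],"angular": [0,0,-1],"jaw": 0.03},{"offset": [-0.165,0.013,0],"angular": [0,0,-1.5],"jaw": 0.03},{"offset": [-0.22,0.017,0],"angular": [0,0,-2],"jaw": 0.03},{"offset": [-0.266,0.021,0.005],"angular": [0,0,-2],"jaw": 0.03}]}}

```text
time_s: 36.35
eef_pos: [627.0, 71.0, 151.1]
ee_rot: [0.001, 0.681, 0.733, 0.001]
force: [0.8, 0.7, -2.0]
grip_width: 0.6
```

Request:
{"op": "move_arm", "data": {"motion": [{"offset": [0,0,0],"angular": [0,0,0],"jaw": 0.03},{"offset": [0,0,0.015],"angular": [0,0,0],"jaw": 0.03},{"offset": [0,0,0.03],"angular": [0,0,0],"jaw": 0.03},{"offset": [0,0,0.03],"angular": [0,0,0],"jaw": 0.03}]}}

```text
time_s: 36.85
eef_pos: [625.8, 74.1, 118.5]
ee_rot: [-0.001, 0.68, 0.733, -0.001]
force: [0.5, -0.5, -1.0]
grip_width: 0.599
```

```bash
python3 - <<'E'
from h import *
p=pose()[0];d=p-TR;print(p.round(1),'tray xy',d@ex,d@ey)
plan([slot(45,87.5)])
E
```

```text
[625.8  74.1 118.5] tray xy 40.587766239319116 45.29607453944537
off [-0.0003, 0.001, 0.031] ang [-0.14, -0.01, 0.04] rows>= 1
```

Request:
{"op": "move_arm", "data": {"motion": [{"offset": [-0.003,0.001,0.0],"angular": [0,0,0],"jaw": 0.03},{"offset": [-0.003,0.001,0.012],"angular": [0,0,0],"jaw": 0.03},{"offset": [-0.003,0.001,0.026],"angular": [0,0,0],"jaw": 0.03},{"offset": [-0.003,0.001,0.0315],"angular": [0,0,0],"jaw": 0.03},{"offset": [-0.003,0.001,0.0315],"angular": [0,0,0],"jaw": 0.03}]}}

```text
time_s: 37.48
eef_pos: [627.8, 70.2, 88.4]
ee_rot: [0.0, 0.68, 0.733, -0.0]
force: [0.0, 0.3, -1.0]
grip_width: 0.596
```

Request:
{"op": "move_arm", "data": {"motion": [{"offset": [0,0,0],"angular": [0,0,0],"jaw": 0.062},{"offset": [0,0,0],"angular": [0,0,0],"jaw": 0.062},{"offset": [0,0,0],"angular": [0,0,0],"jaw": 0.062},{"offset": [0,0,-0.035],"angular": [0,0,0],"jaw": 0.062},{"offset": [0,0,-0.07],"angular": [0,0,0],"jaw": 0.062}]}}

```text
time_s: 38.1
eef_pos: [627.8, 70.2, 159.9]
ee_rot: [0.0, 0.68, 0.733, 0.0]
force: [1.6, 0.2, 0.7]
grip_width: 0.728
```

```bash
python3 - <<'E'
from h import *
p=pose()[0];print(p.round(1))
cc=cap('wrist');print([(d[0],((np.array(d[2])-TR[:2])@ex[:2]).round(1),((np.array(d[2])-TR[:2])@ey[:2]).round(1)) for d in dots(cc,(270,150,370,330),98) if d[0]>15])
q=MO-130*ex+60*ey;q[2]=260;print(q)
plan([(q,yawR(94.3))])
E
```

```text
[627.8  70.2 159.9]
[(np.int32(57), np.float64(55.9), np.float64(92.3)), (np.int32(82), np.float64(21.2), np.float64(40.3)), (np.int32(81), np.float64(62.9), np.float64(40.2)), (np.int32(16), np.float64(58.2), np.float64(27.2)), (np.int32(17), np.float64(64.6), np.float64(27.7)), (np.int32(42), np.float64(34.1), np.float64(24.7)), (np.int32(42), np.float64(50.9), np.float64(25.3)), (np.int32(18), np.float64(41.4), np.float64(22.3)), (np.int32(82), np.float64(21.1), np.float64(13.9)), (np.int32(79), np.float64(62.9), np.float64(13.6)), (np.int32(448), np.float64(39.5), np.float64(-3.0)), (np.int32(74), np.float64(19.2), np.float64(-16.1)), (np.int32(77), np.float64(60.8), np.float64(-16.1)), (np.int32(551), np.float64(44.6), np.float64(-35.4)), (np.int32(67), np.float64(21.0), np.float64(-48.6)), (np.int32(71), np.float64(62.7), np.float64(-48.7))]
[464.36720903 -41.31612648 260.        ]
off [-0.099, -0.1723, -0.096] ang [0.5, 0.09, -0.03] rows>= 4
```

All four caps stand in a row in the large bay (tray y −48.6, −16.1, 13.8, 40.3). Now I look at the toggle and the stop.

Request:
{"op": "move_arm", "data": {"motion": [{"offset": [-0.025,-0.043,-0.06],"angular": [0.5,0,0],"jaw": 0.03},{"offset": [-0.05,-0.086,-0.096],"angular": [0.5,0,0],"jaw": 0.0},{"offset": [-0.075,-0.13,-0.096],"angular": [0.5,0,0],"jaw": 0.0},{"offset": [-0.099,-0.172,-0.096],"angular": [0.5,0,0],"jaw": 0.0},{"offset": [-0.099,-0.172,-0.096],"angular": [0.5,0,0],"jaw": 0.0}]}}

```text
time_s: 38.78
eef_pos: [462.1, -42.4, 255.5]
ee_rot: [-0.002, 0.681, 0.732, -0.003]
force: [0.2, 1.0, 0.0]
grip_width: 0.001
```

```bash
python3 - <<'E'
from h import *
p=pose()[0];print(p.round(1))
c=cap('wrist','w12.png');np.savez('w12.npz',**c)
s=cap('scene','s12.png');np.savez('s12.npz',**s)
for n,x,y,z in [('tip off',-152,22,59),('tip up',-152,0,65),('pivot',-152,0,20),('stop-194 L',-108,-194,24),('stop R',108,-194,24)]:
    q=MO+x*ex+y*ey+z*ez;print(n,q.round(1),proj(c,q).round(0),proj(s,q).round(0))
v=np.hstack([c['img'][0:400,0:400],cv2.resize(s['img'][110:210,180:280],(400,400),interpolation=cv2.INTER_CUBIC)])
cv2.imwrite('pics/v12.png',v[:,:,::-1])
E
```

```text
[462.1 -42.4 255.5]
tip off [445.3 -80.9 129. ] [[298. 228.]] [[317. 157.]]
tip up [ 446.9 -102.8  135. ] [[299. 250.]] [[312. 151.]]
pivot [ 446.9 -102.8   90. ] [[301. 231.]] [[312. 161.]]
stop-194 L [ 505.3 -293.    94. ] [[335. 358.]] [[263. 135.]]
stop R [ 720.7 -276.8   94. ] [[491. 358.]] [[209. 170.]]
```

View pics/v12.png

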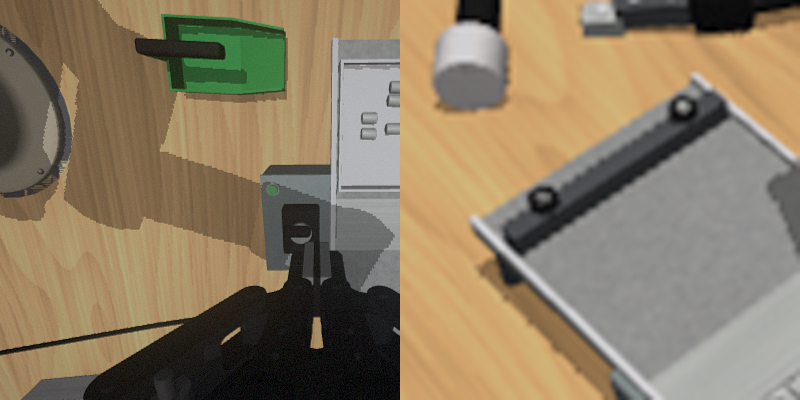

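```bash
python3 - <<'E'
from h import *
s=dict(np.load('s12.npz'))
for x,y in((528,250),(730,122),(600,205)):
    d=onz(s,(180+(x-400)/4,110+y/4),70)-MO;print('stop foot',(d@ex).round(1),(d@ey).round(1))
for x,y in((512,232),(720,97)):
    d=onz(s,(180+(x-400)/4,110+y/4),94)-MO;print('stop top back?',(d@ex).round(1),(d@ey).round(1))
w=dict(np.load('w12.npz'))
d=onz(w,(300,233),90)-MO;print('tog',d@ex,d@ey)
M=lambda x,y,z:MO+x*ex+y*ey+(z-70)*ez
plan([(M(-152,58,200),yawR(94.3)),(M(-152,58,126),yawR(94.3))])
E
```

```text
stop foot 101.0 -197.7
stop foot -102.4 -192.9
stop foot 31.7 -195.5
stop top back? 106.9 -202.1
stop top back? -102.2 -201.6
tog -153.43404969400888 -2.8640544919225484
off [-0.002, -0.0212, 0.0554] ang [-0.38, 0.04, -0.08] rows>= 1
off [0.0, 0.0, 0.074] ang [0.0, 0.0, 0.0] rows>= 2
```

The stop face is at machine y ≈ −195, so tray travel is about 245 mm. The toggle is where predicted. Now I switch on.

Request:
{"op": "move_arm", "data": {"motion": [{"offset": [-0.002,-0.021,0.055],"angular": [-0.4,0,0],"jaw": 0},{"offset": [-0.002,-0.021,0.055],"angular": [-0.4,0,0],"jaw": 0},{"offset": [-0.002,-0.021,0.09],"angular": [-0.4,0,0],"jaw": 0},{"offset": [-0.002,-0.021,0.129],"angular": [-0.4,0,0],"jaw": 0},{"offset": [-0.002,-0.021,0.129],"angular": [-0.4,0,0],"jaw": 0}]}}

```text
time_s: 39.5
eef_pos: [442.9, -44.7, 126.0]
ee_rot: [-0.001, 0.68, 0.733, -0.001]
force: [0.7, 1.6, 0.7]
grip_width: 0.003
```

```bash
python3 - <<'E'
from h import *
p=pose()[0];d=p-MO;print(p.round(1),d@ex,d@ey,ctrl.sense()['force'].round(1))
E
```

```text
[442.9 -44.7 126. ] -151.63795562753214 58.20721964045482 [0.7 1.6 0.7]
```

Request:
{"op": "move_arm", "data": {"motion": [{"offset": [-0.012,0,0],"angular": [0,0,0],"jaw": 0},{"offset": [-0.024,0,0],"angular": [0,0,0],"jaw": 0},{"offset": [-0.032,0,0],"angular": [0,0,0],"jaw": 0},{"offset": [-0.04,0,0],"angular": [0,0,0],"jaw": 0}]}}

```text
time_s: 40.0
eef_pos: [445.1, -85.6, 126.5]
ee_rot: [0.0, 0.68, 0.733, -0.0]
force: [-0.8, 1.0, 1.7]
grip_width: 0.001
```

Request:
{"op": "move_arm", "data": {"motion": [{"offset": [-0.005,0,0],"angular": [0,0,0],"jaw": 0},{"offset": [-0.01,0,0],"angular": [0,0,0],"jaw": 0},{"offset": [-0.013,0,0],"angular": [0,0,0],"jaw": 0},{"offset": [-0.013,0,0],"angular": [0,0,0],"jaw": 0}]}}

```text
time_s: 40.5
eef_pos: [445.7, -98.0, 125.9]
ee_rot: [-0.0, 0.68, 0.733, -0.001]
force: [0.1, 0.7, 0.2]
grip_width: -0.004
```

```bash
python3 - <<'E'
from h import *
p=pose()[0];d=p-MO;print(p.round(1),d@ex,d@ey,ctrl.sense()['force'].round(1))
E
```

```text
[445.7 -98.  125.9] -152.846127617837 4.901749439057446 [0.1 0.7 0.2]
```

Request:
{"op": "move_arm", "data": {"motion": [{"offset": [-0.001,0,0],"angular": [0,0,0],"jaw": 0},{"offset": [-0.002,0,0],"angular": [0,0,0],"jaw": 0},{"offset": [-0.003,0,0],"angular": [0,0,0],"jaw": 0}]}}

```text
time_s: 40.88
eef_pos: [446.0, -100.7, 126.0]
ee_rot: [-0.0, 0.68, 0.733, -0.0]
force: [-0.5, 2.2, -0.8]
grip_width: -0.001
```

Request:
{"op": "move_arm", "data": {"motion": [{"offset": [-0.001,0,0],"angular": [0,0,0],"jaw": 0},{"offset": [-0.002,0,0],"angular": [0,0,0],"jaw": 0},{"offset": [-0.002,0,0],"angular": [0,0,0],"jaw": 0}]}}

```text
time_s: 41.25
eef_pos: [446.1, -102.5, 126.0]
ee_rot: [-0.001, 0.68, 0.733, -0.0]
force: [0.8, 5.1, 0.8]
grip_width: -0.003
```

Request:
{"op": "move_arm", "data": {"motion": [{"offset": [0.01,0,0],"angular": [0,0,0],"jaw": 0},{"offset": [0.025,0,-0.02],"angular": [0,0,0],"jaw": 0},{"offset": [0.04,0,-0.06],"angular": [0,0,0],"jaw": 0},{"offset": [0.05,0,-0.1],"angular": [0,0,0],"jaw": 0},{"offset": [0.05,0,-0.1],"angular": [0,0,0],"jaw": 0}]}}

```text
time_s: 41.88
eef_pos: [443.6, -52.6, 228.6]
ee_rot: [0.003, 0.68, 0.733, 0.001]
force: [-0.7, -0.5, -0.5]
grip_width: 0.004
```

```bash
python3 - <<'E'
from h import *
p=pose()[0];print(p.round(1))
q=TR+15*ex+92*ey;q[2]=190
plan([(q,yawR(94.3))]);q[2]=106;print(q)
E
```

```text
[443.6 -52.6 228.6]
off [0.1595, 0.1655, 0.0388] ang [0.27, 0.2, 0.02] rows>= 4
[596.75973413 118.76571319 106.        ]
```

Request:
{"op": "move_arm", "data": {"motion": [{"offset": [0.04,0.041,0.01],"angular": [0,0,0],"jaw": 0},{"offset": [0.08,0.082,0.02],"angular": [0,0,0],"jaw": 0},{"offset": [0.12,0.124,0.03],"angular": [0,0,0],"jaw": 0},{"offset": [0.16,0.1655,0.037],"angular": [0,0,0],"jaw": 0},{"offset": [0.16,0.1655,0.037],"angular": [0,0,0],"jaw": 0}]}}

```text
time_s: 42.5
eef_pos: [596.1, 121.3, 185.7]
ee_rot: [-0.001, 0.679, 0.734, -0.002]
force: [-0.1, -0.0, -0.2]
grip_width: -0.0
```

```bash
python3 - <<'E'
from h import *
p=pose()[0];print(p.round(1))
a=cv2.imread('pics/scene0.png');s=cap('scene','s13.png')
cv2.imwrite('pics/v13.png',np.hstack([cv2.resize(x[140:190,285:345],(480,400),interpolation=cv2.INTER_CUBIC) for x in (a,s['img'][:,:,::-1])])[:, :800])
for n,img in(('start',a[:,:,::-1]),('now',s['img'])):
    g=img.max(2)[143:176,298:328];ys,xs=np.where(g<50);print(n,len(xs),xs.mean()+298,ys.mean()+143)
    print('\n'.join(''.join('#' if v<50 else '+' if v<75 else '.' for v in r) for r in g[::1]))
for n,y,z in (('off',22,39),('on',-22,39)): print(n,[proj(s,MO-152*ex+(y*k)*ey+(20+z*k)*ez).round(0).tolist() for k in(.7,1,1.28)])
plan([((596.8,118.8,106),yawR(94.3))])
E
```

```text
[596.1 121.3 185.7]
start 208 312.52884615384613 163.10576923076923
..............................
..............................
..............................
..............................
..............................
..............................
..............................
..............................
..............................
..............................
....................++........
............#+.....####.......
...........####...####+.......
.........#############........
........####+..######.........
......+####....#####..........
.....#####.....#####..........
....######....+##++##+........
....######....++...###+.......
....######........######......
...+#######......+#######.....
....+#######+++++########.....
.....+###################.....
......+##################.....
.......+################......
.........+#############.......
..........+##########+........
............########..........
.............######...........
..............###+............
..............................
..............................
..............................
now 0 nan
[... 591 characters left out ...]
..
..++..........................
...++.........................
....++........................
.....++.......................
......++......................
......+.+.....................
.........++...................
.........+++..................
..........+++.................
...........+++................
............+++...............
.............+++..............
..............+++.............
...............+++............
off [[[316.0, 158.0]], [[317.0, 157.0]], [[318.0, 155.0]]]
on [[[309.0, 153.0]], [[307.0, 149.0]], [[306.0, 145.0]]]
off [-0.0011, 0.0015, 0.0806] ang [-0.22, 0.04, 0.06] rows>= 2<stdin>:6: RuntimeWarning: Mean of empty slice.
  ret = ret.dtype.type(ret / rcount)
```

```bash
python3 - <<'E'
from h import *
s=cap('side','d13.png');a=cv2.imread('pics/side0.png')
for n,y,z in (('off',22,39),('on',-22,39)): print(n,[proj(s,MO-152*ex+(y*k)*ey+(20+z*k)*ez).round(0).tolist() for k in(0,.7,1,1.28)])
for n,img in(('start',a[:,:,::-1]),('now',s['img'])):
    g=img.max(2)[215:252,300:345];print(n);print('\n'.join(''.join('#' if v<50 else '+' if v<75 else '.' for v in r) for r in g))
E
```

```text
off [[[321.0, 230.0]], [[318.0, 221.0]], [[317.0, 217.0]], [[316.0, 213.0]]]
on [[[321.0, 230.0]], [[323.0, 227.0]], [[325.0, 226.0]], [[326.0, 225.0]]]
start
............+#######.........................
............+#######+........................
.............########........................
.............+#######+.......................
..............#######+.......................
..............#####++........................
..............+##++..........................
...............++...++.......................
....................+#+......................
...............+++..+##+.....................
.............++###...+##+....................
...........++#####...+++#+...................
..........+######+......+#+..................
..........+#####+........#+..................
..........+#####.........##+.................
..........+#####.........###+................
+..........#####+.......+####+...............
+..........+#####+.....+######...............
#+..........+#################+..............
##+..........+#################..............
###+..........#######
[... 1766 characters left out ...]
..........
####+..........+##############+..............
#####+..........+#############+..............
######...........##########++++..............
+#####+...........#######++++++..............
.######+...........####++++++++..............
..######+..........+++..+++++++..............
..+#####+................++++................
...######+..............................++...
....######+...........................+++++..
....+######........................+++++##+..
.....+#####+.....................++++++#+##+.
......######+..................+++++++++##+#+
.......######+...............+++++#+#+++#####
.......+######.............+++++##+#######+##
........######+..........++++++++++########++
```

The side view shows the toggle end moved from (317,217) to (324,225), matching the predicted "on" position. Now I lower behind the tab and make contact.

Request:
{"op": "move_arm", "data": {"motion": [{"offset": [-0.001,0.001,0.02],"angular": [0,0,0],"jaw": 0},{"offset": [-0.001,0.001,0.05],"angular": [0,0,0],"jaw": 0},{"offset": [-0.001,0.001,0.078],"angular": [0,0,0],"jaw": 0},{"offset": [-0.001,0.001,0.08],"angular": [0,0,0],"jaw": 0},{"offset": [-0.001,0.001,0.08],"angular": [0,0,0],"jaw": 0}]}}

```text
time_s: 43.22
eef_pos: [597.0, 117.4, 110.2]
ee_rot: [0.001, 0.681, 0.733, 0.0]
force: [0.0, -0.2, 0.1]
grip_width: -0.002
```

Request:
{"op": "move_arm", "data": {"motion": [{"offset": [-0.003,0,0],"angular": [0,0,0],"jaw": 0},{"offset": [-0.006,0,0],"angular": [0,0,0],"jaw": 0},{"offset": [-0.009,0,0],"angular": [0,0,0],"jaw": 0},{"offset": [-0.012,0,0],"angular": [0,0,0],"jaw": 0},{"offset": [-0.015,0,0],"angular": [0,0,0],"jaw": 0}]}}

```text
time_s: 43.85
eef_pos: [597.8, 103.6, 108.9]
ee_rot: [-0.001, 0.68, 0.733, 0.0]
force: [0.3, 6.7, 0.7]
grip_width: -0.001
```

```bash
python3 - <<'E'
from h import *
p,Rc=pose();d=p-MO;t=p-TR;print(p.round(1),'mach',d@ex,d@ey,'tray',t@ex,t@ey,ctrl.sense()['force'].round(1),Rc.as_matrix().round(3)[:,0])
E
```

```text
[597.8 103.6 108.9] mach 13.924727779088968 194.46105211441215 tray 14.90213743090682 76.7564444290181 [0.3 6.7 0.7] [-0.074  0.997  0.001]
```

Request:
{"op": "move_arm", "data": {"motion": [{"offset": [-0.004,0,0],"angular": [0,0,0],"jaw": 0},{"offset": [-0.011,0,0],"angular": [0,0,0],"jaw": 0},{"offset": [-0.02,0,0],"angular": [0,0,0],"jaw": 0},{"offset": [-0.03,0,0],"angular": [0,0,0],"jaw": 0},{"offset": [-0.04,0,0],"angular": [0,0,0],"jaw": 0}]}}

```text
time_s: 44.48
eef_pos: [600.8, 63.8, 108.9]
ee_rot: [-0.001, 0.68, 0.733, 0.0]
force: [0.8, 6.0, 1.2]
grip_width: 0.002
```

Request:
{"op": "move_arm", "data": {"motion": [{"offset": [-0.01,0,0],"angular": [0,0,0],"jaw": 0},{"offset": [-0.02,0,0],"angular": [0,0,0],"jaw": 0},{"offset": [-0.03,0,0],"angular": [0,0,0],"jaw": 0},{"offset": [-0.04,0,0],"angular": [0,0,0],"jaw": 0},{"offset": [-0.05,0,0],"angular": [0,0,0],"jaw": 0}]}}

```text
time_s: 45.1
eef_pos: [604.5, 14.0, 108.9]
ee_rot: [-0.001, 0.68, 0.733, 0.0]
force: [0.5, 7.3, 0.7]
grip_width: 0.001
```

Request:
{"op": "move_arm", "data": {"motion": [{"offset": [-0.01,0,0],"angular": [0,0,0],"jaw": 0},{"offset": [-0.02,0,0],"angular": [0,0,0],"jaw": 0},{"offset": [-0.03,0,0],"angular": [0,0,0],"jaw": 0},{"offset": [-0.04,0,0],"angular": [0,0,0],"jaw": 0},{"offset": [-0.05,0,0],"angular": [0,0,0],"jaw": 0}]}}

```text
time_s: 45.72
eef_pos: [608.2, -35.8, 108.9]
ee_rot: [-0.001, 0.68, 0.733, 0.0]
force: [0.2, 6.7, 0.0]
grip_width: -0.0
```

```bash
python3 - <<'E'
from h import *
p,Rc=pose();d=p-MO;print(p.round(1),'mach',d@ex,d@ey,ctrl.sense()['force'].round(1))
E
```

```text
[608.2 -35.8 108.9] mach 13.861100626783566 54.691276347138306 [0.2 6.7 0. ]
```

Request:
{"op": "move_arm", "data": {"motion": [{"offset": [-0.01,0,0],"angular": [0,0,0],"jaw": 0},{"offset": [-0.02,0,0],"angular": [0,0,0],"jaw": 0},{"offset": [-0.03,0,0],"angular": [0,0,0],"jaw": 0},{"offset": [-0.04,0,0],"angular": [0,0,0],"jaw": 0},{"offset": [-0.05,0,0],"angular": [0,0,0],"jaw": 0}]}}

```text
time_s: 46.35
eef_pos: [612.0, -85.6, 108.9]
ee_rot: [-0.001, 0.68, 0.733, 0.0]
force: [1.0, 6.3, 0.7]
grip_width: -0.001
```

Request:
{"op": "move_arm", "data": {"motion": [{"offset": [-0.007,0,0],"angular": [0,0,0],"jaw": 0},{"offset": [-0.013,0,0],"angular": [0,0,0],"jaw": 0},{"offset": [-0.018,0,0],"angular": [0,0,0],"jaw": 0},{"offset": [-0.022,0,0],"angular": [0,0,0],"jaw": 0},{"offset": [-0.026,0,0],"angular": [0,0,0],"jaw": 0}]}}

```text
time_s: 46.98
eef_pos: [613.9, -111.3, 108.9]
ee_rot: [-0.001, 0.68, 0.733, 0.0]
force: [0.2, 5.5, 2.1]
grip_width: 0.003
```

Request:
{"op": "move_arm", "data": {"motion": [{"offset": [-0.003,0,0],"angular": [0,0,0],"jaw": 0},{"offset": [-0.006,0,0],"angular": [0,0,0],"jaw": 0},{"offset": [-0.009,0,0],"angular": [0,0,0],"jaw": 0},{"offset": [-0.012,0,0],"angular": [0,0,0],"jaw": 0},{"offset": [-0.015,0,0],"angular": [0,0,0],"jaw": 0}]}}

```text
time_s: 47.6
eef_pos: [615.0, -126.2, 108.9]
ee_rot: [-0.001, 0.68, 0.733, 0.0]
force: [1.7, 7.2, 1.6]
grip_width: 0.0
```

```bash
python3 - <<'E'
from h import *
p,Rc=pose();d=p-MO;print(p.round(1),'mach',d@ex,d@ey,ctrl.sense()['force'].round(1))
E
```

```text
[ 615.  -126.2  108.9] mach 13.862048592098175 -35.9339840319403 [1.7 7.2 1.6]
```

Request:
{"op": "move_arm", "data": {"motion": [{"offset": [-0.0015,0,0],"angular": [0,0,0],"jaw": 0},{"offset": [-0.003,0,0],"angular": [0,0,0],"jaw": 0},{"offset": [-0.0045,0,0],"angular": [0,0,0],"jaw": 0},{"offset": [-0.006,0,0],"angular": [0,0,0],"jaw": 0},{"offset": [-0.0075,0,0],"angular": [0,0,0],"jaw": 0}]}}

```text
time_s: 48.22
eef_pos: [615.6, -133.6, 109.0]
ee_rot: [-0.001, 0.68, 0.733, 0.0]
force: [0.4, 6.2, 1.7]
grip_width: -0.0
```

Request:
{"op": "move_arm", "data": {"motion": [{"offset": [-0.001,0,0],"angular": [0,0,0],"jaw": 0},{"offset": [-0.002,0,0],"angular": [0,0,0],"jaw": 0},{"offset": [-0.003,0,0],"angular": [0,0,0],"jaw": 0}]}}

```text
time_s: 48.6
eef_pos: [615.8, -136.6, 108.9]
ee_rot: [-0.001, 0.68, 0.733, 0.0]
force: [2.2, 7.3, 1.1]
grip_width: 0.0
```

Request:
{"op": "move_arm", "data": {"motion": [{"offset": [-0.001,0,0],"angular": [0,0,0],"jaw": 0},{"offset": [-0.002,0,0],"angular": [0,0,0],"jaw": 0}]}}

```text
time_s: 48.85
eef_pos: [615.9, -138.6, 109.0]
ee_rot: [-0.001, 0.68, 0.733, 0.0]
force: [0.3, 5.8, 1.8]
grip_width: -0.002
```

Request:
{"op": "move_arm", "data": {"motion": [{"offset": [-0.001,0,0],"angular": [0,0,0],"jaw": 0},{"offset": [-0.002,0,0],"angular": [0,0,0],"jaw": 0}]}}

```text
time_s: 49.1
eef_pos: [616.1, -140.6, 108.9]
ee_rot: [-0.001, 0.68, 0.733, 0.0]
force: [1.1, 6.4, 1.3]
grip_width: -0.002
```

Request:
{"op": "move_arm", "data": {"motion": [{"offset": [-0.001,0,0],"angular": [0,0,0],"jaw": 0},{"offset": [-0.002,0,0],"angular": [0,0,0],"jaw": 0}]}}

```text
time_s: 49.35
eef_pos: [616.0, -141.9, 108.9]
ee_rot: [-0.002, 0.68, 0.733, 0.001]
force: [-2.1, 11.4, 4.0]
grip_width: -0.005
```

Request:
{"op": "move_arm", "data": {"motion": [{"offset": [-0.001,0,0],"angular": [0,0,0],"jaw": 0}]}}

```text
time_s: 49.48
eef_pos: [615.8, -142.2, 108.9]
ee_rot: [-0.003, 0.68, 0.733, 0.001]
force: [-4.0, 14.8, 5.3]
grip_width: 0.003
```

Request:
{"op": "move_arm", "data": {"motion": [{"offset": [-0.001,0,0],"angular": [0,0,0],"jaw": 0}]}}

```text
time_s: 49.6
eef_pos: [615.5, -142.4, 108.9]
ee_rot: [-0.003, 0.68, 0.733, 0.001]
force: [-5.8, 19.4, 7.5]
grip_width: -0.0
```

Force rose from about 6 to 19 N while the arm stopped advancing, so the tray is home. I back off, rise, and go round to the −y side of the toggle.

Request:
{"op": "move_arm", "data": {"motion": [{"offset": [0.005,0,0],"angular": [0,0,0],"jaw": 0},{"offset": [0.015,0,0],"angular": [0,0,0],"jaw": 0},{"offset": [0.02,0,-0.03],"angular": [0,0,0],"jaw": 0},{"offset": [0.02,0,-0.08],"angular": [0,0,0],"jaw": 0},{"offset": [0.02,0,-0.1],"angular": [0,0,0],"jaw": 0}]}}

```text
time_s: 50.22
eef_pos: [615.6, -125.8, 212.0]
ee_rot: [0.002, 0.68, 0.733, 0.0]
force: [-0.3, -0.1, -0.3]
grip_width: 0.001
```

```bash
python3 - <<'E'
from h import *
p,Rc=pose();print(p.round(1))
M=lambda x,y,z:MO+x*ex+y*ey+(z-70)*ez
plan([(M(-152,-58,210),yawR(94.3)),(M(-152,-58,126),yawR(94.3))])
E
```

```text
[ 615.6 -125.8  212. ]
off [-0.0225, -0.1665, 0.0016] ang [0.18, 0.15, -0.03] rows>= 3
off [0.0, 0.0, 0.084] ang [0.0, 0.0, 0.0] rows>= 2
```

Request:
{"op": "move_arm", "data": {"motion": [{"offset": [-0.006,-0.04,0],"angular": [0,0,0],"jaw": 0},{"offset": [-0.011,-0.083,0],"angular": [0,0,0],"jaw": 0},{"offset": [-0.017,-0.125,0],"angular": [0,0,0],"jaw": 0},{"offset": [-0.0225,-0.1665,0.002],"angular": [0,0,0],"jaw": 0},{"offset": [-0.0225,-0.1665,0.002],"angular": [0,0,0],"jaw": 0}]}}

```text
time_s: 50.85
eef_pos: [449.0, -160.8, 207.3]
ee_rot: [-0.0, 0.681, 0.732, -0.001]
force: [0.6, 0.2, -0.0]
grip_width: 0.002
```

Request:
{"op": "move_arm", "data": {"motion": [{"offset": [0,0,0.0],"angular": [0,0,0],"jaw": 0},{"offset": [0,0,0.03],"angular": [0,0,0],"jaw": 0},{"offset": [0,0,0.06],"angular": [0,0,0],"jaw": 0},{"offset": [0,0,0.084],"angular": [0,0,0],"jaw": 0},{"offset": [0,0,0.084],"angular": [0,0,0],"jaw": 0}]}}

```text
time_s: 51.48
eef_pos: [450.6, -160.0, 121.8]
ee_rot: [-0.002, 0.68, 0.733, -0.001]
force: [-0.4, -0.2, 0.8]
grip_width: 0.001
```

```bash
python3 - <<'E'
from h import *
p=pose()[0];d=p-MO;print(p.round(1),d@ex,d@ey,ctrl.sense()['force'].round(1))
E
```

```text
[ 450.6 -160.   121.8] -152.63225956578287 -57.36572501350803 [-0.4 -0.2  0.8]
```

Request:
{"op": "move_arm", "data": {"motion": [{"offset": [0.012,0,-0.004],"angular": [0,0,0],"jaw": 0},{"offset": [0.022,0,-0.004],"angular": [0,0,0],"jaw": 0},{"offset": [0.032,0,-0.004],"angular": [0,0,0],"jaw": 0},{"offset": [0.04,0,-0.004],"angular": [0,0,0],"jaw": 0},{"offset": [0.046,0,-0.004],"angular": [0,0,0],"jaw": 0}]}}

```text
time_s: 52.1
eef_pos: [447.1, -114.3, 127.2]
ee_rot: [0.0, 0.68, 0.733, -0.0]
force: [0.3, -1.6, 1.7]
grip_width: 0.002
```

Request:
{"op": "move_arm", "data": {"motion": [{"offset": [0.002,0,0],"angular": [0,0,0],"jaw": 0},{"offset": [0.004,0,0],"angular": [0,0,0],"jaw": 0},{"offset": [0.004,0,0],"angular": [0,0,0],"jaw": 0}]}}

```text
time_s: 52.48
eef_pos: [446.7, -110.7, 126.9]
ee_rot: [-0.0, 0.68, 0.733, -0.0]
force: [0.4, -0.1, 0.2]
grip_width: 0.003
```

Request:
{"op": "move_arm", "data": {"motion": [{"offset": [0.001,0,0],"angular": [0,0,0],"jaw": 0},{"offset": [0.002,0,0],"angular": [0,0,0],"jaw": 0},{"offset": [0.002,0,0],"angular": [0,0,0],"jaw": 0}]}}

```text
time_s: 52.85
eef_pos: [446.5, -108.7, 126.9]
ee_rot: [-0.0, 0.68, 0.733, -0.0]
force: [-0.3, -1.5, -1.3]
grip_width: 0.002
```

Request:
{"op": "move_arm", "data": {"motion": [{"offset": [0.001,0,0],"angular": [0,0,0],"jaw": 0},{"offset": [0.002,0,0],"angular": [0,0,0],"jaw": 0},{"offset": [0.002,0,0],"angular": [0,0,0],"jaw": 0}]}}

```text
time_s: 53.22
eef_pos: [446.4, -106.7, 127.0]
ee_rot: [-0.0, 0.68, 0.733, -0.0]
force: [-0.1, -1.2, 0.2]
grip_width: -0.004
```

Request:
{"op": "move_arm", "data": {"motion": [{"offset": [0.001,0,0],"angular": [0,0,0],"jaw": 0},{"offset": [0.002,0,0],"angular": [0,0,0],"jaw": 0}]}}

```text
time_s: 53.48
eef_pos: [446.3, -104.8, 127.0]
ee_rot: [-0.0, 0.68, 0.733, -0.0]
force: [-0.5, -1.9, -0.8]
grip_width: -0.002
```

Request:
{"op": "move_arm", "data": {"motion": [{"offset": [0.001,0,0],"angular": [0,0,0],"jaw": 0},{"offset": [0.002,0,0],"angular": [0,0,0],"jaw": 0}]}}

```text
time_s: 53.72
eef_pos: [446.3, -103.4, 127.1]
ee_rot: [0.001, 0.68, 0.733, -0.001]
force: [-0.7, -9.4, -3.1]
grip_width: 0.0
```

Request:
{"op": "move_arm", "data": {"motion": [{"offset": [0.001,0,0],"angular": [0,0,0],"jaw": 0},{"offset": [0.0015,0,0],"angular": [0,0,0],"jaw": 0}]}}

```text
time_s: 53.98
eef_pos: [446.3, -103.2, 127.2]
ee_rot: [0.002, 0.68, 0.733, -0.002]
force: [-1.5, -15.7, -5.2]
grip_width: -0.001
```

Hard against its end (off). I retreat −y, rise, and move clear for the last look.

Request:
{"op": "move_arm", "data": {"motion": [{"offset": [-0.01,0,0],"angular": [0,0,0],"jaw": 0},{"offset": [-0.03,0,-0.01],"angular": [0,0,0],"jaw": 0},{"offset": [-0.04,0,-0.06],"angular": [0,0,0],"jaw": 0},{"offset": [-0.04,0,-0.12],"angular": [0,0,0],"jaw": 0},{"offset": [-0.04,0,-0.15],"angular": [0,0,0],"jaw": 0}]}}

```text
time_s: 54.6
eef_pos: [449.6, -142.2, 280.9]
ee_rot: [0.002, 0.681, 0.733, 0.0]
force: [-0.3, -0.4, -0.7]
grip_width: -0.002
```

Request:
{"op": "move_arm", "data": {"motion": [{"offset": [0.05,0,-0.03],"angular": [0,0,0],"jaw": 0},{"offset": [0.1,0,-0.05],"angular": [0,0,0],"jaw": 0},{"offset": [0.1,-0.03,-0.05],"angular": [0,0,0],"jaw": 0},{"offset": [0.1,-0.03,-0.05],"angular": [0,0,0],"jaw": 0},{"offset": [0.1,-0.03,-0.05],"angular": [0,0,0],"jaw": 0}]}}

```text
time_s: 55.22
eef_pos: [412.2, -44.2, 327.5]
ee_rot: [0.0, 0.681, 0.733, -0.0]
force: [0.6, 0.4, 0.5]
grip_width: -0.0
```

```bash
python3 - <<'E'
from h import *
print(pose()[0].round(1),ctrl.sense()['force'].round(1))
w=cap('wrist','w20.png');s=cap('scene','s20.png');d=cap('side','d20.png')
v=np.vstack([np.hstack([cv2.resize(s['img'][120:270,190:440],(500,300)),cv2.resize(d['img'][190:290,290:390],(300,300))]),cv2.resize(w['img'],(800,500))[200:500]])
cv2.imwrite('pics/v20.png',v[:,:,::-1])
g=d['img'].max(2)[208:240,300:345];print('\n'.join(''.join('#' if v<50 else '+' if v<75 else '.' for v in r) for r in g))
T=MO-127.5*ey
print([(((np.array(x[2])-T[:2])@ex[:2]).round(1),((np.array(x[2])-T[:2])@ey[:2]).round(1)) for x in dots(w,(300,150,639,399),98) if x[0]>12])
E
```

```text
[412.2 -44.2 327.5] [0.6 0.4 0.5]
............+................................
.............+...............................
.............................................
.............................................
...............++............................
..............+####+.........................
.............+######.........................
............+#######.........................
............+#######.........................
.............#######+........................
.............+#######........................
..............######+........................
..............#####+.........................
..............+##++..........................
....................++.......................
....................+#+......................
................++..+##+.....................
..............+###..+###+....................
...........++#####+..++##+...................
..........+######+.....+##...................
..........+#####+.......+#+..................
..........+#####+.......+##+.................
...........######.......+###+++..............
+.......
[... 484 characters left out ...]
5)), (np.float64(-153.8), np.float64(133.8)), (np.float64(-54.1), np.float64(-113.5)), (np.float64(-122.1), np.float64(55.1)), (np.float64(10.7), np.float64(36.8)), (np.float64(19.7), np.float64(37.4)), (np.float64(61.2), np.float64(37.3)), (np.float64(-122.0), np.float64(18.3)), (np.float64(4.1), np.float64(25.0)), (np.float64(-35.0), np.float64(11.1)), (np.float64(10.8), np.float64(15.0)), (np.float64(19.7), np.float64(10.6)), (np.float64(61.2), np.float64(10.6)), (np.float64(1.9), np.float64(-3.9)), (np.float64(8.5), np.float64(-13.7)), (np.float64(17.8), np.float64(-19.0)), (np.float64(58.8), np.float64(-19.1)), (np.float64(3.8), np.float64(-33.1)), (np.float64(60.9), np.float64(-52.1))]
```

View pics/v20.png

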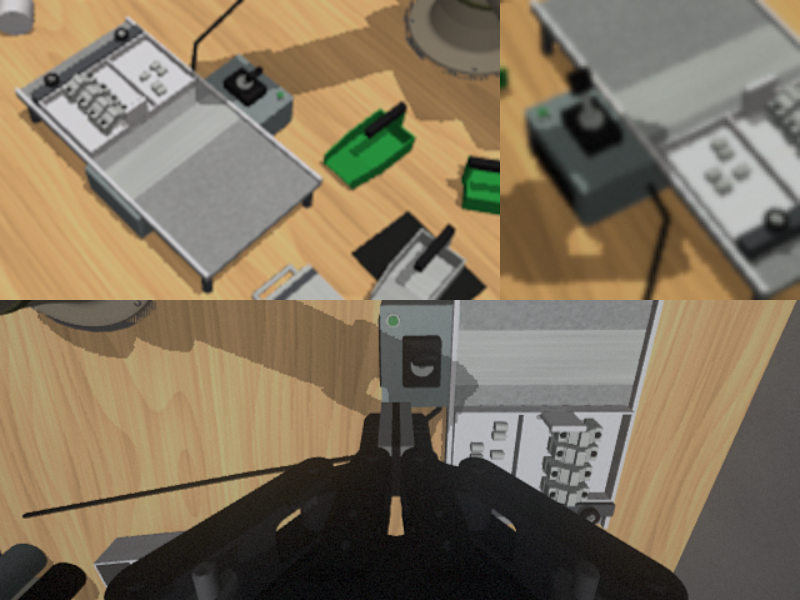

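The tray sits against the stop with four caps side by side and the rollers in the small bay. The toggle leans to the in-feed, the scoop is on its mat, and the arm is clear. I hand in.

```bash
python3 -c "
from rig import ctrl
print(ctrl.finish_job(),ctrl.sense()['time_s'])"
```

```text
the job is handed in; nothing more can be done
the job is handed in; nothing more can be done
```

The job is done and handed in at about 55 s of robot time, well under the 210 s limit.

- **Rollers and scoop:** I poured the rollers with the lip held 35 mm above the small bay's floor. A close view after the pour showed five rollers in the bay, the same number I had counted in the scoop. The empty scoop stands upright on its mat.
- **Caps:** All four stand side by side in the large bay, about 27 to 33 mm apart, centre to centre. One had been knocked against its neighbour during the run; I measured it again and picked it up first.
- **Switch and slide:** The side camera showed the toggle at its "on" position before I pushed the tray. The tray slid with a steady 6 to 7 N. At the stop the force rose to 19 N and the arm stopped advancing. Only then did I switch off.
- **Last check:** The final pictures show the tray at the stop, the caps in a row, the rollers in their bay and the toggle back in its starting (off) position. The arm was clear and touching nothing.

No check failed. Three limits to the checks:
- The last picture was too coarse to recount the rollers one by one.
- One cap bolt was hidden by the gripper in the last picture.
- I did not measure the spray can or the yoke, but the arm never worked close to either.

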